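Build up the skate-grinding arbor

ROBOT

A 6-joint arm with a two-finger parallel gripper is mounted at the origin on the work surface. World frame = base frame: x ahead of the robot, y to its left, z up, the work surface at z = 0. Lengths are in m, angles in rad, forces in N, time in s.
With the tool pointing down it reaches from about 0.3 to 0.875 m from the base axis. Payload 6.4 kg.
Tool frame: the origin (TCP) lies midway between the tips of the shut fingers; the grasp point (between the pads) lies 19 mm behind it; x points along the fingers, y is the direction in which the jaws open and shut, and the axes are right-handed (so a half turn about x gives the same grasp; the last joint's range is limited). The gripper opens to 85 mm and grips with 20 to 120 N. Pads are 22 mm wide; open, the fingers measure 114 mm over their backs; the gripper's body (76 mm by 85 mm) begins 54 mm behind the grasp point. The pads swing forward as they close: fully open they stand 13 mm farther back than shut.
Start: joints at [-1.353, 0.181, 1.607, -0, 1.354, -0.206], TCP at [0.236, -0.524, 0.195] pointing down, gripper open.
Joint ranges: [-2.99, 2.99], [-0.89, 2.07], [0.3, 2.58], [-1.14, 4.28], [0, 2.63], [-3.12, 3.12]. Speed limits (rad/s): [2.57, 2.57, 3.01, 3.14, 3.14, 3.14].

INTERFACE

Orientations are given as a unit quaternion [w, x, y, z].
In Python, from bench import ctrl gives the robot as it stands.
- The arm moves only by the tool servo_tool, never from a script. Its argument "targets" is a list of rows, each a list of 7 numbers: the turn, a rotation vector about the tool's x, y, z in rad, then the shift along the tool's x, y, z in mm, then the opening, from -1 (shut) to 1 (fully open). A call has exactly 8 rows; each row is the pose to reach, as a shift and turn from the pose measured when the call began, along the tool's axes at that moment; what a row does not reach only later rows make up. A row lasts 1/8 s, in which the tool goes at most 62.5 mm and 10.7 degrees, less where a joint would pass 70% of its speed; a pose out of reach is approached as far as the arm can. A call with a gripper value outside its range is refused whole. The fingers move at their own pace and stop on an object; the grip force is fixed at half the most. Time passes only in rows, so rows that repeat a pose let the fingers close, or fill a call up. It gives the time, the measured TCP pose, the force and the opening at its end, in the units of the state.
- ctrl.get_obs(): the state, without advancing time (a new reading comes with each control period).
- ctrl.camera(name): name is "side" or "top"; returns a dict with "pixels" (420x560x3 uint8, blue, green, red), "intrinsics" (3x3 intrinsics, pixels), "R" (3x3) and "t" (3): a world point X has camera coordinates R X + t. Camera axes: x right, y down, z forward; pixel columns grow to the right and rows downward; lengths in m; the calibration is good to about 2 mm. A picture is of the moment at which its call begins. There is no depth.
- ctrl.hand_in(): hands the job in, once; it reports no verdict.
The state is a dict: "time_s": time; "q": joint angles; "dq": joint speeds; "joint_efforts": joint torques, N m; "eef_pos": TCP position; "eef_rot": TCP orientation; "wrist_force": force on the tool from outside, world axes, zero at the start; "torque": the same for the moment, N m; "opening": opening from 0.0 (shut) to 1.0 (fully open).
Only numpy, scipy, OpenCV 4.12 (cv2) and the standard library are available. Lean on these libraries where they do the work, as an engineer would, in place of code of your own. Each camera call takes 0.05 s, during which the arm holds its last target.

TASK

Build up the wheel set on the upright arbor, from the bottom: first the large coarse wheel, then the steel spacer, then the medium-sized fine wheel, and last the black knob, skirt down, over the end of the post, each lying flat on the one below. The wheels are brittle, so lower them all the way down rather than dropping them. Leave the small worn wheel where it lies and the oil jar standing where it is.

Things in the scene. Friction and masses are not known exactly. Their poses are not given: they have to be found in the camera images.
- arbor: fixed upright arbor of steel: a round foot 84 mm across, in its middle a flat round shoulder 44 mm across whose top is 14 mm above the table, and from it a round post 16 mm in diameter whose tip is 78 mm above the table (the last 9 mm taper to 7 mm). Origin: centre of the foot's underside, at table height; z up along the post. Smooth, no thread: parts just slide down the post
- coarse_wheel: large coarse grinding wheel, grey stone: flat ring 66 mm in diameter, 18 mm thick, with a 22 mm through-bore. Lies flat on the table. Origin: centre of its underside, z up along the bore. 0.08 to 0.17 kg
- spacer: bright steel spacer: short plain tube 32 mm in outer diameter, 20 mm high, with a 22 mm through-bore. Stands upright on the table. Origin: centre of its underside, z up along the bore
- fine_wheel: medium-sized fine grinding wheel, pale stone: flat ring 52 mm in diameter, 12 mm thick, with a 22 mm through-bore. Lies flat on the table. Origin: centre of its underside, z up along the bore
- knob: black plastic clamping knob, total height 30 mm: a round skirt 40 mm in diameter and 12 mm high at the bottom, above it a round ribbed grip about 32 mm in diameter up to the top. Open below: a 22 mm blind bore, 22 mm deep, slides over the post's end (no thread). Stands skirt down on the table. Origin: centre of its underside, z up
- worn_wheel: small worn-out grinding wheel, grey stone: flat ring 44 mm in diameter, 8 mm thick, with a 22 mm bore. Not used; stays where it lies. Origin: centre of its underside
- oil_jar: closed round amber jar of oil with a metal lid, 44 mm in diameter, 65 mm high, standing. Not used; stays where it is. Origin: centre of its underside
Things that resemble listed ones, but are neither listed nor needed, are in the scene too. What is meant by the arbor is not red, and is the smaller of those in its own colour. Of the things that look like the fine_wheel, take the one that is nearest to the robot's base at the start.

How it is judged:
By the outcome, as a careful person would: the job done as asked, in the order asked, and still so for the second after the job is handed in, with the robot touching nothing.
It also fails if it takes over 128 s, if anything falls off the work surface, if the arm or the gripper's body presses on something with over 40 N, if the wrist force passes 120 N, or if a joint passes its speed limit or range.

## Working session

There is one attempt and no reset: what is moved stays moved. The work goes in short steps, Python scripts to look and compute and a tool call to move; the robot and the scene stay as the last step left them, time stands still between calls to the robot, and variables do not carry over. Pictures are saved under pics/ and viewed, and the job is handed in when it is done.

Besides the shell and the picture viewer there is one more tool, called after "Call:" by a JSON object that holds its "api" and its "payload", one argument or row to a line. servo_tool: Moves the arm, as the interface text tells. Its arguments: {"type":"object","properties":{"targets":{"type":"array","items":{"type":"array","items":{"type":"number"}}}},"required":["targets"]}

```bash
ls; mkdir -p pics; python3 - <<'E'
from bench import ctrl
import cv2,numpy as np
print(ctrl.get_obs())
for n in ("side","top"):
    c=ctrl.camera(n); cv2.imwrite(f"pics/{n}0.png",c["pixels"]); print(n,c["intrinsics"],c["R"],c["t"])
E
```

```text
pics
{'time_s': 0.0, 'q': array([-1.35330819e+00,  1.81538484e-01,  1.60801297e+00, -7.82895031e-06,
        1.35379869e+00, -2.06262046e-01]), 'dq': array([-1.21127864e-03, -3.07146988e-05, -6.13132359e-06, -2.48106940e-04,
        6.94159032e-04,  8.69138756e-04]), 'joint_efforts': array([-9.84770813e-04, -4.44880879e+01, -3.51337516e+01, -3.62431147e-04,
        9.00631916e-03,  1.60565475e-05]), 'eef_pos': array([ 0.23632659, -0.52351147,  0.19368325]), 'eef_rot': array([-0.1480791 , -0.6912881 , -0.14932178,  0.69130048]), 'wrist_force': array([0.10331248, 0.36075488, 0.66236787]), 'torque': array([ 0.00684326, -0.02230294,  0.00050669]), 'opening': 1.0014764796498763}
side [[439.40399551   0.         282.36342588]
 [  0.         439.40399551 210.11172686]
 [  0.           0.           1.        ]] [[-0.90020861 -0.43492573  0.02154228]
 [-0.26700642  0.5122175  -0.81629701]
 [ 0.34399424 -0.74058952 -0.57723057]] [0.47951266 0.23068011 0.80989744]
top [[443.16638478   0.         275.78133729]
 [  0.         443.16638478 210.93736076]
 [  0.           0.           1.        ]] [[ 1.25769207e-01 -9.92059525e-01  7.33756122e-05]
 [-9.67475939e-01 -1.22668965e-01 -2.21229819e-01]
 [ 2.19482150e-01  2.77529098e-02 -9.75221699e-01]] [-0.12706268  0.57038653  0.83374767]
```

View pics/side0.png

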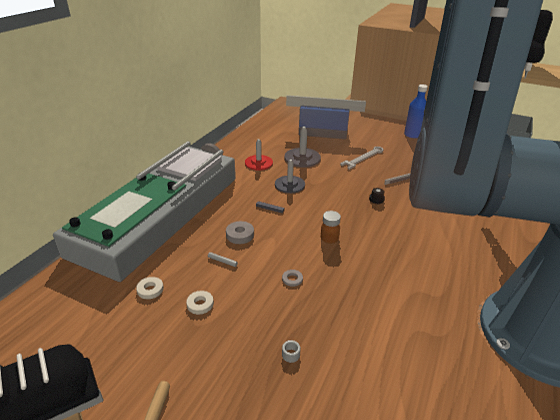

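View pics/top0.png

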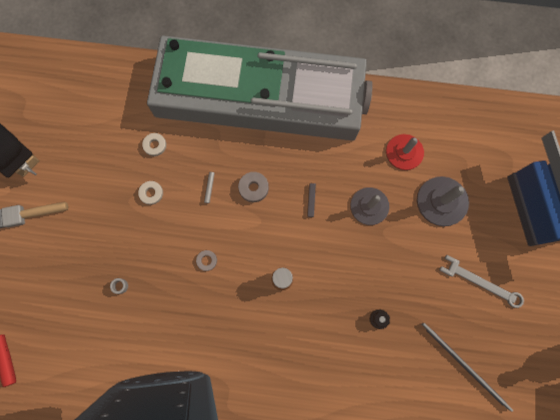

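```bash
cat > h.py <<'E'
import cv2,numpy as np
def load(n,c=None):
    return cv2.imread(n)
K={"side":np.array([[439.40399551,0,282.36342588],[0,439.40399551,210.11172686],[0,0,1]]),"top":np.array([[443.16638478,0,275.78133729],[0,443.16638478,210.93736076],[0,0,1]])}
R={"side":np.array([[-0.90020861,-0.43492573,0.02154228],[-0.26700642,0.5122175,-0.81629701],[0.34399424,-0.74058952,-0.57723057]]),
"top":np.array([[1.25769207e-01,-9.92059525e-01,7.33756122e-05],[-9.67475939e-01,-1.22668965e-01,-2.21229819e-01],[2.19482150e-01,2.77529098e-02,-9.75221699e-01]])}
T={"side":np.array([0.47951266,0.23068011,0.80989744]),"top":np.array([-0.12706268,0.57038653,0.83374767])}
def plane(cam,u,v,z):
    d=R[cam].T@np.linalg.inv(K[cam])@np.array([u,v,1.]); o=-R[cam].T@T[cam]
    s=(z-o[2])/d[2]; return (o+s*d)
def proj(cam,X):
    p=K[cam]@(R[cam]@np.asarray(X,float)+T[cam]); return p[:2]/p[2]
def crop(img,u,v,w,s):
    u0,v0=int(u-w),int(v-w); u0=max(u0,0);v0=max(v0,0)
    return cv2.resize(img[v0:v0+2*w,u0:u0+2*w],None,fx=s,fy=s,interpolation=cv2.INTER_NEAREST)
E
python3 - <<'E'
from h import *
t=load("pics/top0.png");s=load("pics/side0.png")
a=[crop(t,*p,24,5) for p in [(253,187),(150,193),(118,286),(370,205),(380,319),(154,145)]]
b=[crop(s,*p,24,5) for p in [(239,233),(200,302),(291,351),(290,178),(377,196),(150,288)]]
f=lambda a:np.vstack([np.hstack(a[:3]),np.hstack(a[3:])])
cv2.imwrite("pics/ca.png",f(a));cv2.imwrite("pics/cb.png",f(b))
E
```

```text
(no output)
```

View pics/ca.png

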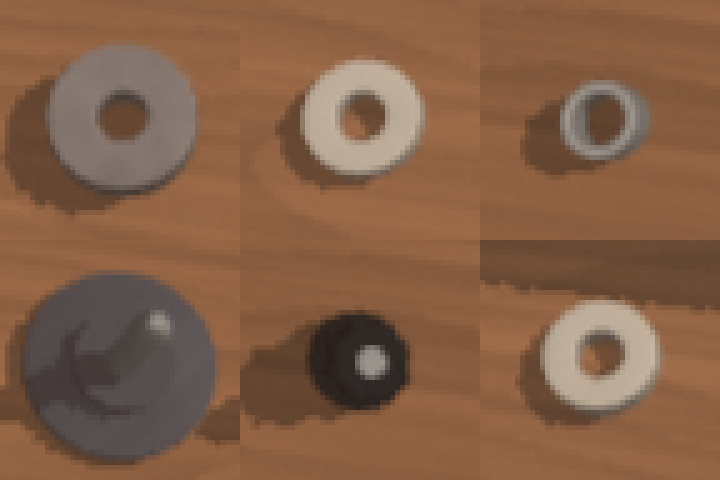

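View pics/cb.png

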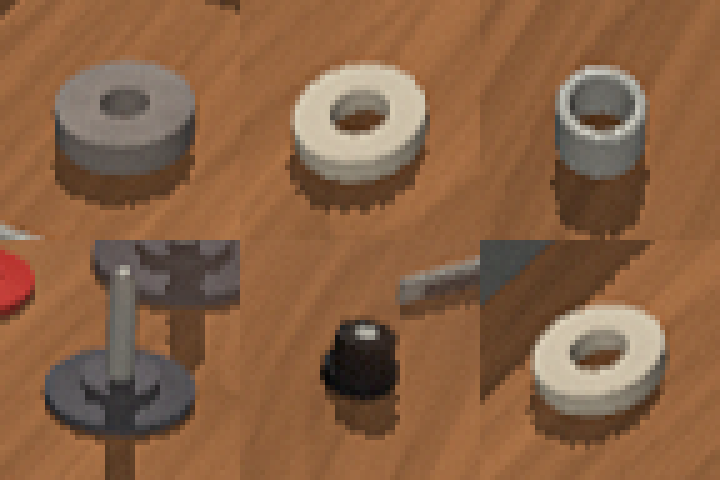

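```bash
cat >> h.py <<'E'
def face(img,u,v,w,lo,hi,smax):
    u0,v0=int(u-w),int(v-w)
    c=cv2.resize(img[v0:v0+2*w,u0:u0+2*w],None,fx=8,fy=8,interpolation=cv2.INTER_CUBIC)
    h=cv2.cvtColor(c,cv2.COLOR_BGR2HSV)
    m=((h[...,1]<smax)&(h[...,2]>=lo)&(h[...,2]<=hi)).astype(np.uint8)
    m=cv2.morphologyEx(m,cv2.MORPH_OPEN,np.ones((5,5)))
    cs,hr=cv2.findContours(m,cv2.RETR_CCOMP,cv2.CHAIN_APPROX_NONE)
    out=[]
    i=max((i for i in range(len(cs)) if hr[0][i][3]<0),key=lambda i:cv2.contourArea(cs[i]))
    f=lambda e:((e[0][0]+.5)/8-.5+u0,(e[0][1]+.5)/8-.5+v0,e[1][0]/8,e[1][1]/8)
    o=f(cv2.fitEllipse(cv2.convexHull(cs[i])))
    hs=[j for j in range(len(cs)) if hr[0][j][3]==i]
    hol=None
    if hs:
        j=max(hs,key=lambda j:cv2.contourArea(cs[j])); hol=f(cv2.fitEllipse(cs[j])) if len(cs[j])>5 else None
    return o,hol,m*255
E
python3 - <<'E'
from h import *
t=load("pics/top0.png");s=load("pics/side0.png")
for nm,im,p in [("coarse",t,(253,187)),("coarse",s,(239,233)),("fine",t,(150,193)),("fine",s,(200,302)),("sp",t,(118,286)),("sp",s,(291,351)),("arb",t,(370,205)),("arb",s,(290,178)),("knob",t,(380,319)),("knob",s,(377,196))]:
    hsv=cv2.cvtColor(im,cv2.COLOR_BGR2HSV)
    print(nm,"row",[tuple(int(q) for q in hsv[p[1],x,1:]) for x in range(p[0]-16,p[0]+17,2)])
    print(nm,"col",[tuple(int(q) for q in hsv[y,p[0],1:]) for y in range(p[1]-16,p[1]+17,2)])
E
```

```text
coarse row [(131, 103), (43, 124), (43, 130), (42, 129), (45, 130), (43, 135), (114, 103), (133, 102), (133, 102), (133, 102), (130, 102), (47, 126), (45, 131), (42, 134), (43, 138), (43, 138), (127, 143)]
coarse col [(113, 142), (43, 132), (43, 132), (42, 133), (44, 133), (50, 97), (108, 90), (134, 101), (133, 102), (131, 103), (60, 123), (44, 132), (44, 128), (45, 125), (45, 125), (60, 77), (137, 136)]
coarse row [(153, 152), (154, 159), (31, 132), (33, 141), (34, 141), (35, 138), (36, 140), (33, 140), (36, 141), (33, 139), (36, 140), (33, 138), (33, 133), (37, 130), (35, 117), (51, 60), (152, 161)]
coarse col [(147, 149), (158, 152), (69, 148), (31, 139), (38, 140), (34, 91), (35, 94), (48, 90), (36, 141), (36, 136), (37, 139), (35, 88), (33, 94), (42, 92), (161, 92), (146, 94), (152, 87)]
fine row [(132, 108), (131, 101), (70, 142), (49, 188), (48, 190), (49, 196), (98, 148), (138, 152), (135, 121), (131, 109), (117, 111), (49, 186), (49, 189), (49, 192), (65, 158), (138, 155), (137, 154)]
fine col [(136, 141), (138, 146), (66, 179), (49, 191), (48, 190), (51, 135), (124, 103), (
[... 2150 characters left out ...]
), (24, 146), (23, 154), (25, 155), (54, 52), (67, 46), (135, 127), (139, 136), (138, 137), (140, 135)]
knob col [(139, 139), (140, 140), (138, 140), (124, 84), (68, 49), (69, 48), (64, 48), (26, 120), (24, 146), (24, 115), (53, 48), (58, 48), (71, 43), (133, 115), (139, 143), (139, 145), (139, 145)]
knob row [(153, 135), (146, 140), (145, 146), (153, 147), (141, 96), (62, 29), (108, 26), (82, 28), (104, 27), (75, 34), (135, 32), (60, 38), (148, 162), (146, 145), (149, 147), (144, 150), (146, 145)]
knob col [(147, 142), (146, 148), (142, 154), (153, 148), (8, 62), (20, 179), (68, 45), (100, 33), (104, 27), (74, 31), (53, 29), (22, 23), (146, 68), (149, 89), (141, 94), (145, 120), (153, 155)]
```

```bash
python3 - <<'E'
from h import *
t=load("pics/top0.png");s=load("pics/side0.png")
for nm,cam,p,w,lo,hi,sm,z in [("coarse","top",(253,187),20,108,255,85,.018),("coarse","side",(239,233),20,115,255,85,.018),
 ("fine","top",(150,193),20,150,255,90,.012),("fine","side",(200,302),20,165,255,90,.012),
 ("worn","top",(206,261),15,100,255,85,.008),
 ("sp","top",(118,286),14,118,255,80,.02),("sp","side",(291,351),16,145,255,80,.02),
 ("knob","top",(380,319),14,95,255,45,.03),("knob","side",(377,191),10,95,255,60,.03),
 ("tip","top",(377,198),8,130,255,80,.078),("tip","side",(290,160),8,150,255,80,.078),
 ("foot","top",(370,205),26,40,255,75,.006),("foot","side",(289,185),20,30,255,70,.006),
 ("lid","top",(283,278),14,120,255,80,.065)]:
    im=t if cam=="top" else s
    o,h,m=face(im,*p,w,lo,hi,sm)
    print(nm,cam,"outer",np.round(o,1),np.round(plane(cam,o[0],o[1],z)*1000,1), "" if h is None else ("hole",np.round(h,1),np.round(plane(cam,h[0],h[1],z)*1000,1)))
    cv2.imwrite(f"pics/m_{nm}_{cam}.png",m)
print([p[:2].round(4) for p in [plane("top",154,145,.012),plane("top",412,145,.0)]])
E
```

```text
coarse top outer [253.1 185.8  28.5  30.7] [641.2   2.5  18. ] ('hole', array([253.2, 185.6,   9.8,  10.4]), array([641.7,   2.4,  18. ]))
coarse side outer [239.4 229.3  17.1  28. ] [643.7   0.7  18. ] ('hole', array([239.4, 229.1,   6.1,  10.4]), array([6.44e+02, 2.00e-01, 1.80e+01]))
fine top outer [150.  191.7  22.4  24.5] [601.6 222.8  12. ] ('hole', array([150.1, 191.7,   9.5,  10.2]), array([601.7, 222.6,  12. ]))
fine side outer [199.3 300.   19.7  26.9] [603.7 221.6  12. ] ('hole', array([199.4, 300. ,   8.8,  12.4]), array([603.6, 221.5,  12. ]))
worn top outer [206.  260.1  20.5  21. ] [470.8  79.4   8. ] ('hole', array([206.1, 260.1,   9.9,  10.5]), array([470.9,  79.3,   8. ]))
sp top outer [118.2 285.3  15.3  18.4] [396.1 247.5  20. ] ('hole', array([117.8, 285.2,   9.3,  10.9]), array([396.2, 248.4,  20. ]))
sp side outer [290.8 347.   15.2  17.6] [397.9 246.8  20. ] ('hole', array([290.8, 347.2,  11.3,  13.7]), array([397.7, 247. ,  20. ]))
knob top outer [381.9 318.9   6.2   6.5] [ 397.1 -291.    30. ] 
knob side outer [377.8 190.    3.1   4.8] [ 399.3 -297.1   30. ] 
tip top outer [377.6 197.2   3.    4. ] [ 632.5 -253.8   78. ] 
tip side outer [290.3 159.8   1.8   2.2] [ 635.2 -257.3   78. ] 
foot top outer [369.5 205.8  37.   38.8] [ 631.7 -252.5    6. ] 
foot side outer [293.  177.4  28.3  38.9] [ 638.6 -287.9    6. ] 
lid top outer [282.2 277.4  19.9  20.5] [450.9 -83.7  65. ] 
[array([0.7084, 0.2343]), array([ 0.7856, -0.3373])]
```

```bash
cat > mv.py <<'E'
import sys,numpy as np
from scipy.spatial.transform import Rotation as Ro
from bench import ctrl
# usage: mv.py x y z [jaw yaw deg] (mm)
o=ctrl.get_obs(); q=o["eef_rot"]; R0=Ro.from_quat([q[1],q[2],q[3],q[0]]); M=R0.as_matrix()
p=o["eef_pos"]*1000
print("t",o["time_s"],"p",p.round(1),"q",o["q"].round(3),"F",o["wrist_force"].round(1),"open",round(o["opening"],4)); print("axes x,y,z cols\n",M.round(3))
if len(sys.argv)>3:
    tgt=np.array([float(v) for v in sys.argv[1:4]])
    yaw=np.radians(float(sys.argv[4]) if len(sys.argv)>4 else 0)
    y=np.array([np.cos(yaw),np.sin(yaw),0]); 
    if y@M[:,1]<0: y=-y
    x=np.array([0,0,-1.]); D=np.c_[x,y,np.cross(x,y)]
    rv=(R0.inv()*Ro.from_matrix(D)).as_rotvec()
    print("turn",rv.round(3),"shift",(M.T@(tgt-p)).round(1))
E
python3 mv.py 642.5 1.5 100 0; python3 mv.py 642.5 1.5 100 90
```

```text
t 0.1 p [ 236.3 -523.6  193.8] q [-1.353  0.181  1.608  0.     1.354 -0.206] F [ 0.1 -0.5  0.1] open 0.9987
axes x,y,z cols
 [[-0.     0.411 -0.912]
 [ 0.002 -0.912 -0.411]
 [-1.    -0.002 -0.   ]]
turn [-1.147e+00 -1.000e-03  1.000e-03] shift [  94.5 -311.5 -586.1]
t 0.1 p [ 236.3 -523.6  193.8] q [-1.353  0.181  1.608  0.     1.354 -0.206] F [ 0.1 -0.5  0.1] open 0.9987
axes x,y,z cols
 [[-0.     0.411 -0.912]
 [ 0.002 -0.912 -0.411]
 [-1.    -0.002 -0.   ]]
turn [ 0.424 -0.     0.002] shift [  94.5 -311.5 -586.1]
```

Call:
{"api": "servo_tool", "payload": {
  "targets": [
    [-0.08,0,0,2,-20,-40,1],
    [-0.18,0,0,5,-45,-85,1],
    [-0.28,0,0,10,-70,-135,1],
    [-0.38,0,0,15,-100,-188,1],
    [-0.48,0,0,20,-128,-241,1],
    [-0.58,0,0,25,-156,-294,1],
    [-0.68,0,0,30,-184,-347,1],
    [-0.78,0,0,35,-212,-400,1]
  ]
}}

```text
time_s: 1.1
eef_pos: [0.5146, -0.164, 0.1589]
eef_rot: [0.401, 0.582, 0.402, -0.582]
wrist_force: [0.5, 0.3, -0.7]
opening: 0.998
```

```bash
python3 mv.py 642.5 1.5 60 0
```

```text
t 1.1 p [ 514.6 -164.   158.9] q [-5.290e-01  1.390e-01  1.730e+00  1.000e-03  1.274e+00 -1.660e-01] F [ 0.5  0.3 -0.7] open 0.9984
axes x,y,z cols
 [[-0.     0.935 -0.356]
 [ 0.002 -0.356 -0.935]
 [-1.    -0.001 -0.001]]
turn [-0.364 -0.001  0.001] shift [  99.1   60.8 -200. ]
```

Call:
{"api": "servo_tool", "payload": {
  "targets": [
    [-0.08,0,0,12,12,-42,1],
    [-0.16,0,0,30,26,-86,1],
    [-0.24,0,0,48,40,-130,1],
    [-0.31,0,0,68,52,-170,1],
    [-0.35,0,0,85,59,-192,1],
    [-0.364,0,0,95,61,-200,1],
    [-0.364,0,0,99,61,-200,1],
    [-0.364,0,0,99,61,-200,1]
  ]
}}

```text
time_s: 2.1
eef_pos: [0.6422, 0.0004, 0.0602]
eef_rot: [0.499, 0.5, 0.5, -0.5]
wrist_force: [-0.6, 0.7, -0.1]
opening: 1.003
```

```bash
python3 mv.py 642.5 1.5 -3 0; python3 - <<'E'
from bench import ctrl
import cv2,numpy as np
from h import *
for n in ("side","top"):
    c=ctrl.camera(n); cv2.imwrite(f"pics/{n}1.png",c["pixels"])
t=load("pics/top1.png");s=load("pics/side1.png")
cv2.imwrite("pics/c1.png",np.hstack([crop(t,253,187,50,4),crop(s,239,220,50,4)]))
E
```

```text
t 2.1 p [6.422e+02 4.000e-01 6.020e+01] q [-1.840e-01  4.670e-01  1.526e+00  1.000e-03  1.150e+00 -1.840e-01] F [-0.6  0.7 -0.1] open 1.0033
axes x,y,z cols
 [[-0.001  1.    -0.001]
 [ 0.001 -0.001 -1.   ]
 [-1.    -0.001 -0.001]]
turn [-0.001 -0.001  0.001] shift [63.2  0.3 -1. ]
```

View pics/c1.png

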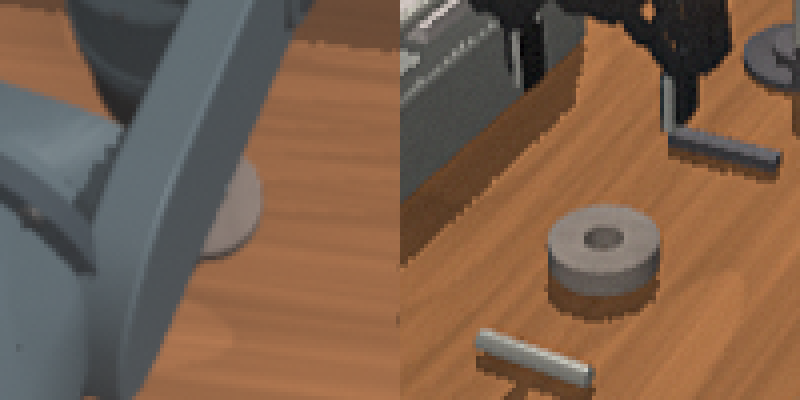

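Call:
{"api": "servo_tool", "payload": {
  "targets": [
    [0,0,0,12,0,-1,1],
    [0,0,0,28,0,-1,1],
    [0,0,0,44,0,-1,1],
    [0,0,0,55,0,-1,1],
    [0,0,0,61,0,-1,1],
    [0,0,0,63,0,-1,1],
    [0,0,0,63,0,-1,1],
    [0,0,0,63,0,-1,1]
  ]
}}

```text
time_s: 3.2
eef_pos: [0.6434, 0.0013, -0.0015]
eef_rot: [0.5, 0.501, 0.5, -0.5]
wrist_force: [0.7, 0.4, 0.1]
opening: 0.995
```

Call:
{"api": "servo_tool", "payload": {
  "targets": [
    [0,0,0,0,0,0,0.5],
    [0,0,0,0,0,0,0.4],
    [0,0,0,0,0,0,0.2],
    [0,0,0,0,0,0,0.1],
    [0,0,0,0,0,0,0],
    [0,0,0,0,0,0,0],
    [0,0,0,0,0,0,0],
    [0,0,0,0,0,0,0]
  ]
}}

```text
time_s: 4.2
eef_pos: [0.6434, 0.0013, -0.0015]
eef_rot: [0.5, 0.501, 0.5, -0.5]
wrist_force: [0.2, 0.5, -0.3]
opening: 0.503
```

```bash
python3 mv.py 642.5 1.5 90 0; python3 - <<'E'
from bench import ctrl
import cv2,numpy as np
from h import *
for n in ("side","top"):
    c=ctrl.camera(n); cv2.imwrite(f"pics/{n}2.png",c["pixels"])
t=load("pics/top2.png");s=load("pics/side2.png")
cv2.imwrite("pics/c2.png",np.hstack([crop(t,253,187,50,4),crop(s,239,220,50,4)]))
E
```

```text
t 4.2 p [643.4   1.3  -1.5] q [-1.830e-01  5.520e-01  1.544e+00  1.000e-03  1.043e+00 -1.820e-01] F [ 0.2  0.5 -0.3] open 0.5029
axes x,y,z cols
 [[ 0.002  1.    -0.001]
 [ 0.001 -0.001 -1.   ]
 [-1.     0.002 -0.001]]
turn [-0.001 -0.001 -0.002] shift [-91.5  -0.7  -0.2]
```

View pics/c2.png

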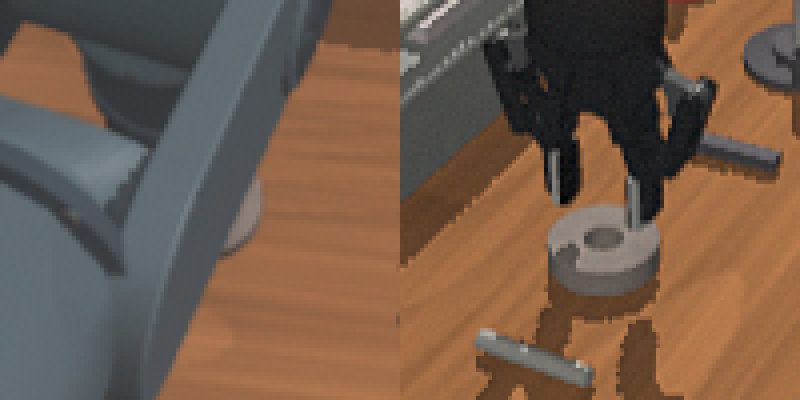

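```bash
python3 - <<'E'
from h import *
for z in (0,.018,.035,.04,.05): print(z,plane("side",239,223.5,z).round(4))
print("pic1")
for z in (.06,.073,.1,.12): print(z,plane("side",241,197,z).round(4))
print(proj("side",[.6434,.0013,0]),proj("top",[.6434,.0013,0]),proj("top",[.6434,.0013,.04]), proj("top",[.6434,.0013,.1]))
s=load("pics/side2.png"); cv2.imwrite("pics/c3.png",np.hstack([crop(s,239,200,45,8)]))
E
```

```text
0 [ 0.6683 -0.0384  0.    ]
0.018 [ 0.6557 -0.0181  0.018 ]
0.035 [0.6437 0.0011 0.035 ]
0.04 [0.6402 0.0067 0.04  ]
0.05 [0.6332 0.018  0.05  ]
pic1
0.06 [ 0.6754 -0.0641  0.06  ]
0.073 [ 0.6652 -0.0474  0.073 ]
0.1 [ 0.6439 -0.0126  0.1   ]
0.12 [0.6282 0.0132 0.12  ]
[239.608304   235.51141085] [254.22185199 187.18953517] [253.32471561 182.00994764] [251.82945028 173.37708224]
```

View pics/c3.png

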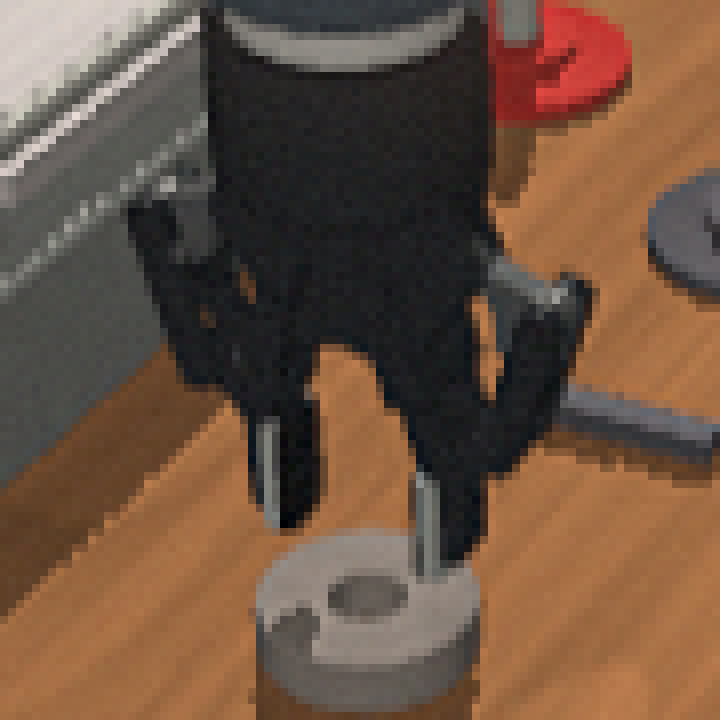

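View pics/top2.png

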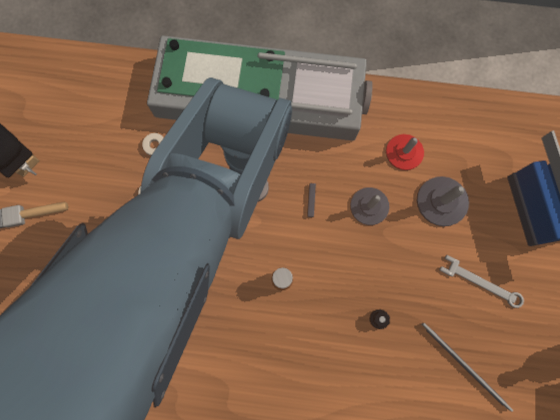

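Call:
{"api": "servo_tool", "payload": {
  "targets": [
    [0,0,0,0,-1,0,1],
    [0,0,0,0,-1,0,1],
    [0,0,0,0,-1,0,1],
    [0,0,0,5,-1,0,1],
    [0,0,0,12,-1,0,1],
    [0,0,0,20,-1,0,1],
    [0,0,0,25,-1,0,1],
    [0,0,0,25,-1,0,1]
  ]
}}

```text
time_s: 5.3
eef_pos: [0.6418, 0.0015, -0.0273]
eef_rot: [0.499, 0.501, 0.5, -0.5]
wrist_force: [-0.1, -0.0, -0.2]
opening: 1.002
```

```bash
python3 mv.py 642.5 1.5 -35 0; python3 - <<'E'
from bench import ctrl
import cv2,numpy as np
from h import *
for n in ("side",):
    c=ctrl.camera(n); cv2.imwrite(f"pics/{n}4.png",c["pixels"])
s=load("pics/side4.png")
cv2.imwrite("pics/c4.png",crop(s,239,200,45,8))
E
```

```text
t 5.3 p [641.8   1.5 -27.3] q [-0.183  0.589  1.551  0.002  1.001 -0.183] F [-0.1 -0.  -0.2] open 1.0019
axes x,y,z cols
 [[ 0.     1.    -0.001]
 [ 0.001 -0.001 -1.   ]
 [-1.     0.    -0.001]]
turn [-0.001 -0.001 -0.   ] shift [ 7.7  0.7 -0. ]
```

View pics/c4.png

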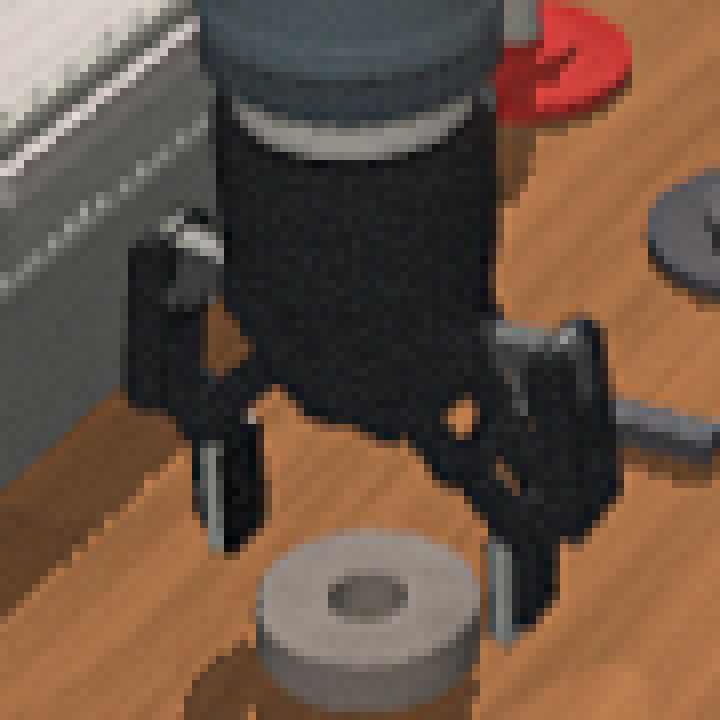

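Call:
{"api": "servo_tool", "payload": {
  "targets": [
    [0,0,0,3,0,0,1],
    [0,0,0,6,0,0,1],
    [0,0,0,6,0,0,0.6],
    [0,0,0,6,0,0,0.5],
    [0,0,0,6,0,0,0.4],
    [0,0,0,6,0,0,0.2],
    [0,0,0,6,0,0,0],
    [0,0,0,6,0,0,-0.2]
  ]
}}

```text
time_s: 6.35
eef_pos: [0.6428, 0.0013, -0.0321]
eef_rot: [0.5, 0.501, 0.499, -0.5]
wrist_force: [-0.2, 0.5, 5.2]
opening: 0.727
```

```bash
python3 mv.py 642.5 1.5 -35 0; python3 - <<'E'
from bench import ctrl
import cv2,numpy as np
from h import *
for n in ("side",):
    c=ctrl.camera(n); cv2.imwrite(f"pics/{n}5.png",c["pixels"])
s=load("pics/side5.png")
cv2.imwrite("pics/c5.png",crop(s,239,210,45,8))
E
```

```text
t 6.35 p [642.8   1.3 -32.1] q [-0.183  0.597  1.55   0.002  0.992 -0.183] F [-0.2  0.5  5.2] open 0.7274
axes x,y,z cols
 [[ 0.002  1.    -0.001]
 [ 0.001 -0.001 -1.   ]
 [-1.     0.002 -0.001]]
turn [-0.001 -0.001 -0.002] shift [ 2.9 -0.3 -0.2]
```

View pics/c5.png

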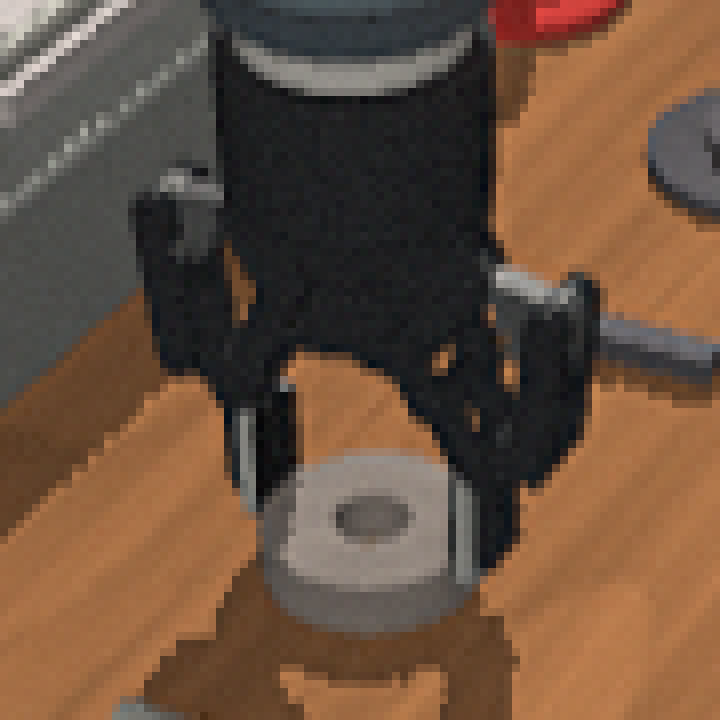

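Call:
{"api": "servo_tool", "payload": {
  "targets": [
    [0,0,0,-5,0,0,-0.5],
    [0,0,0,-15,0,0,-0.5],
    [0,0,0,-35,0,0,-0.5],
    [0,0,0,-60,0,0,-0.5],
    [0,0,0,-85,0,0,-0.5],
    [0,0,0,-105,0,0,-0.5],
    [0,0,0,-115,0,0,-0.5],
    [0,0,0,-115,0,0,-0.5]
  ]
}}

```text
time_s: 7.4
eef_pos: [0.643, 0.0011, 0.0839]
eef_rot: [0.5, 0.501, 0.499, -0.499]
wrist_force: [-1.0, -0.1, -1.7]
opening: 0.731
```

```bash
python3 mv.py 634 -256 82 0; python3 - <<'E'
from bench import ctrl
import cv2,numpy as np
from h import *
for n in ("side",):
    c=ctrl.camera(n); cv2.imwrite(f"pics/{n}6.png",c["pixels"])
s=load("pics/side6.png")
cv2.imwrite("pics/c6.png",crop(s,239,190,45,8))
E
```

```text
t 7.4 p [643.    1.1  83.9] q [-1.830e-01  4.370e-01  1.516e+00  1.000e-03  1.186e+00 -1.830e-01] F [-1.  -0.1 -1.7] open 0.731
axes x,y,z cols
 [[ 0.004  1.    -0.001]
 [ 0.001 -0.001 -1.   ]
 [-1.     0.004 -0.001]]
turn [-0.001 -0.001 -0.004] shift [  1.7  -8.7 257.2]
```

View pics/c6.png

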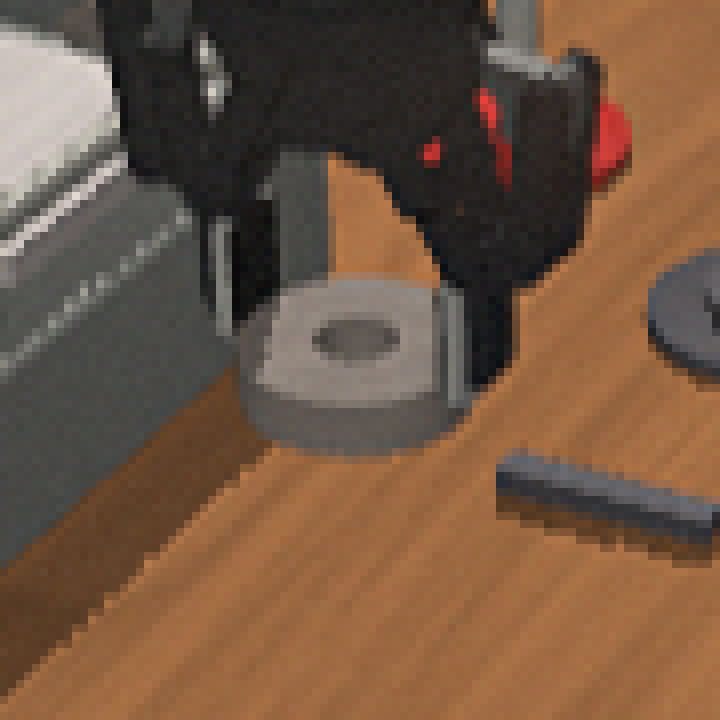

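Call:
{"api": "servo_tool", "payload": {
  "targets": [
    [0,0,0,0,-1,20,-0.5],
    [0,0,0,0,-2,60,-0.5],
    [0,0,-0.002,0,-4,105,-0.5],
    [0,0,-0.004,0,-5,150,-0.5],
    [0,0,-0.004,0,-7,195,-0.5],
    [0,0,-0.004,0,-8,235,-0.5],
    [0,0,-0.004,0,-9,257,-0.5],
    [0,0,-0.004,0,-9,257,-0.5]
  ]
}}

```text
time_s: 8.45
eef_pos: [0.6322, -0.2574, 0.0817]
eef_rot: [-0.498, -0.501, -0.5, 0.501]
wrist_force: [0.4, -0.8, -1.6]
opening: 0.731
```

```bash
python3 mv.py 634 -256 82 0; python3 - <<'E'
from bench import ctrl
import cv2,numpy as np
from h import *
for n in ("side","top"):
    c=ctrl.camera(n); cv2.imwrite(f"pics/{n}7.png",c["pixels"])
s=load("pics/side7.png");t=load("pics/top7.png")
cv2.imwrite("pics/c7.png",np.hstack([crop(s,290,150,40,5),crop(t,370,195,40,5)]))
E
```

```text
t 8.45 p [ 632.2 -257.4   81.7] q [-0.56   0.523  1.395 -0.     1.227 -0.556] F [ 0.4 -0.8 -1.6] open 0.731
axes x,y,z cols
 [[-0.003  1.    -0.004]
 [ 0.002 -0.004 -1.   ]
 [-1.    -0.003 -0.002]]
turn [-0.004 -0.002  0.003] shift [-0.3  1.8 -1.4]
```

View pics/c7.png

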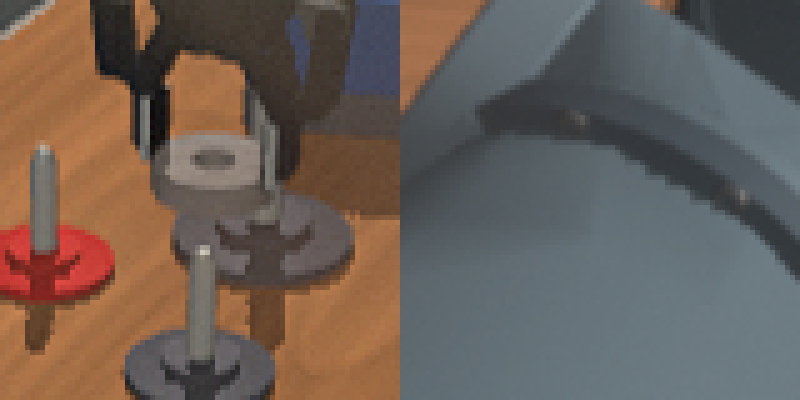

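```bash
python3 - <<'E'
from h import *
s=load("pics/side7.png"); z=(.0817+.0321)+.018
hsv=cv2.cvtColor(s,cv2.COLOR_BGR2HSV)
print(hsv[138:146,285:302,2])
for lo in (100,110,118):
  o,h,m=face(s,292,141,16,lo,255,60); print(lo,np.round(o,1),h, plane("side",o[0],o[1],z), None if h is None else plane("side",h[0],h[1],z))
s6=load("pics/side6.png")
for lo in (100,110,118):
  o,h,m=face(s6,238,190,16,lo,255,60); print(lo,np.round(o,1),h, None if h is None else plane("side",h[0],h[1],.116+.018))
E
```

```text
[[144 140 144 148 146 149 147 150 151 148 149 152 149 154 155 145 130]
 [151 149 151 151 148 139 137 134 138 136 144 147 147 147 148 149 149]
 [151 148 150 144 125 105 108 106 106 115 123 135 150 146 143 145 143]
 [145 148 145 112  72  89  94 100 101  94  89  93 146 148 148 148 146]
 [149 152 152 121  93  88  97  99 100  97  90  98 143 147 145 147 146]
 [154 152 154 155 130 116 111 118 117 114 121 134 151 143 142 137 135]
 [152 150 151 149 152 150 141 141 140 141 150 150 148 145 145 143 139]
 [148 153 151 146 148 144 144 145 145 144 143 145 145 150 150 147 132]]
100 [295.1 146.   24.7  41.1] (291.9065704345703, 141.3783893585205, 2.3386123180389404, 9.124296188354492) [ 0.61522218 -0.23942058  0.1318    ] [ 0.63354114 -0.25937695  0.1318    ]
110 [292.5 141.7  12.4  22. ] (292.1314926147461, 141.39751625061035, 3.2217166423797607, 8.944604873657227) [ 0.63125392 -0.25835418  0.1318    ] [ 0.63297793 -0.25955428  0.1318    ]
118 [292.3 141.7  11.8  21.9] (292.1801300048828, 141.3939208984375, 3.7540926933288574, 9.076934814453125) [ 0.63176384 -0.25811443  0.1318    ] [ 0.6328749 -0.2596333  0.1318   ]
100 [237.4 187.7  17.8  25.9] (237.86897659301758, 186.86100482940674, 4.429169654846191, 10.688289642333984) [ 6.43198423e-01 -5.93324666e-05  1.34000000e-01]
110 [237.4 187.5  17.   25.7] (237.96034240722656, 186.9026174545288, 5.15631628036499, 10.826778411865234) [ 6.42937594e-01 -5.58487944e-06  1.34000000e-01]
118 [237.3 187.4  16.9  24.9] (237.9769744873047, 186.92722415924072, 5.642333030700684, 11.021859169006348) [6.42854988e-01 6.38478514e-05 1.34000000e-01]
```

Call:
{"api": "servo_tool", "payload": {
  "targets": [
    [-0.001,0,0,5,1,-1,-0.5],
    [-0.002,0,0.001,12,2,-2,-0.5],
    [-0.004,0,0.003,20,2,-2,-0.5],
    [-0.004,-0.002,0.003,26,2,-2,-0.5],
    [-0.004,-0.002,0.003,28,2,-2,-0.5],
    [-0.004,-0.002,0.003,28,2,-2,-0.5],
    [-0.004,-0.002,0.003,28,2,-2,-0.5],
    [-0.004,-0.002,0.003,28,2,-2,-0.5]
  ]
}}

```text
time_s: 9.55
eef_pos: [0.6348, -0.2529, 0.0542]
eef_rot: [0.501, 0.499, 0.501, -0.499]
wrist_force: [-0.2, 0.6, -1.2]
opening: 0.732
```

```bash
python3 mv.py 634 -255.5 40 0; python3 - <<'E'
from bench import ctrl
import cv2,numpy as np
from h import *
o=ctrl.get_obs()
for n in ("side",):
    c=ctrl.camera(n); cv2.imwrite(f"pics/{n}8.png",c["pixels"])
s=load("pics/side8.png")
cv2.imwrite("pics/c8.png",crop(s,290,150,40,8))
z=o["eef_pos"][2]+.0321+.018; print(z)
for lo in (100,110,118):
  o,h,m=face(s,290,151,14,lo,255,60); print(lo,np.round(o,1),h, None if h is None else plane("side",h[0],h[1],z))
E
```

```text
t 9.55 p [ 634.8 -252.9   54.2] q [-0.552  0.554  1.41   0.     1.177 -0.555] F [-0.2  0.6 -1.2] open 0.7317
axes x,y,z cols
 [[ 0.     1.     0.003]
 [-0.     0.003 -1.   ]
 [-1.     0.     0.   ]]
turn [ 0.003  0.    -0.   ] shift [14.2 -0.8  2.6]
0.10433846203702891
100 [290.9 154.7  20.3  22.5] (287.81587982177734, 151.22648334503174, 2.0856406688690186, 2.9042208194732666) [ 0.64125295 -0.25259966  0.10433846]
110 [290.3 151.8  12.6  22.1] (290.3535985946655, 151.31099891662598, 3.1708157062530518, 8.591633796691895) [ 0.63514721 -0.25532678  0.10433846]
118 [290.3 151.7  12.2  22.2] (290.35790061950684, 151.33130931854248, 3.7714364528656006, 8.705999374389648) [ 0.63508899 -0.25522845  0.10433846]
```

View pics/c8.png

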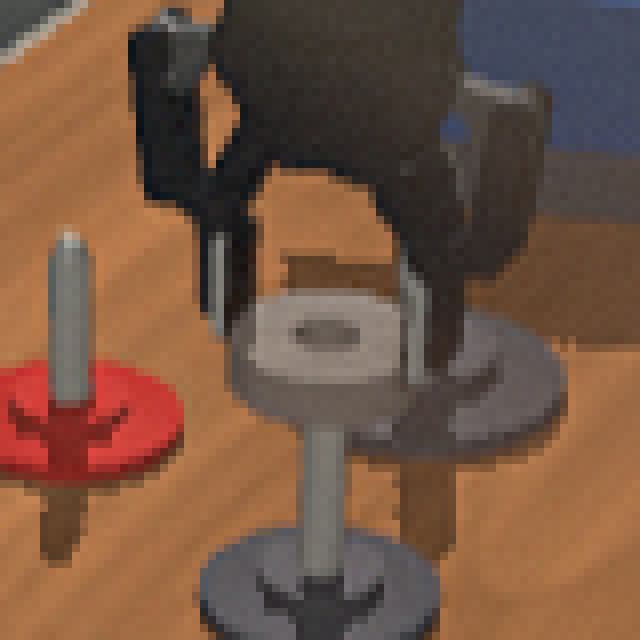

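Call:
{"api": "servo_tool", "payload": {
  "targets": [
    [0.001,0,0,0,0,1,-0.5],
    [0.002,0,0,0,-0.5,2.3,-0.5],
    [0.003,0,0,0,-0.5,2.3,-0.5],
    [0.003,0,0,3,-0.5,2.3,-0.5],
    [0.003,0,0,7,-0.5,2.3,-0.5],
    [0.003,0,0,11,-0.5,2.3,-0.5],
    [0.003,0,0,14,-0.5,2.3,-0.5],
    [0.003,0,0,14,-0.5,2.3,-0.5]
  ]
}}

```text
time_s: 10.6
eef_pos: [0.634, -0.255, 0.0397]
eef_rot: [0.5, 0.5, 0.5, -0.5]
wrist_force: [-0.9, -0.1, -1.3]
opening: 0.73
```

```bash
python3 mv.py 634 -255.5 -17 0; python3 - <<'E'
from bench import ctrl
import cv2,numpy as np
from h import *
o=ctrl.get_obs()
for n in ("side",):
    c=ctrl.camera(n); cv2.imwrite(f"pics/{n}9.png",c["pixels"])
s=load("pics/side9.png")
cv2.imwrite("pics/c9.png",crop(s,290,150,40,8))
E
```

```text
t 10.6 p [ 634.  -255.    39.7] q [-0.556  0.573  1.415  0.     1.155 -0.556] F [-0.9 -0.1 -1.3] open 0.7298
axes x,y,z cols
 [[-0.  1. -0.]
 [ 0. -0. -1.]
 [-1. -0. -0.]]
turn [-0. -0.  0.] shift [56.7  0.1  0.6]
```

View pics/c9.png

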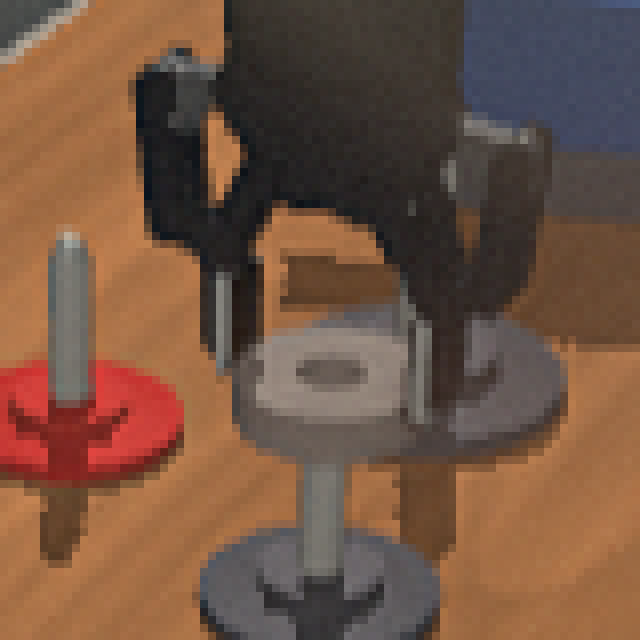

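Call:
{"api": "servo_tool", "payload": {
  "targets": [
    [0,0,0,3,0,0.3,-0.5],
    [0,0,0,7,0,0.3,-0.5],
    [0,0,0,11,0,0.3,-0.5],
    [0,0,0,15,0,0.3,-0.5],
    [0,0,0,18,0,0.3,-0.5],
    [0,0,0,20,0,0.3,-0.5],
    [0,0,0,20,0,0.3,-0.5],
    [0,0,0,20,0,0.3,-0.5]
  ]
}}

```text
time_s: 11.65
eef_pos: [0.6343, -0.2555, 0.0202]
eef_rot: [0.5, 0.5, 0.5, -0.5]
wrist_force: [0.3, -0.1, -1.8]
opening: 0.727
```

```bash
python3 mv.py 634 -255.5 -17 0; python3 - <<'E'
from bench import ctrl
import cv2,numpy as np
from h import *
o=ctrl.get_obs(); print(o["torque"])
for n in ("side",):
    c=ctrl.camera(n); cv2.imwrite(f"pics/{n}10.png",c["pixels"])
s=load("pics/side10.png")
cv2.imwrite("pics/c10.png",crop(s,290,160,40,8))
E
```

```text
t 11.65 p [ 634.3 -255.5   20.2] q [-0.556  0.598  1.42   0.     1.123 -0.556] F [ 0.3 -0.1 -1.8] open 0.7271
axes x,y,z cols
 [[ 0.  1. -0.]
 [-0. -0. -1.]
 [-1.  0.  0.]]
turn [-0.  0. -0.] shift [37.2 -0.3  0. ]
[-0.0296673   0.01661293  0.03141588]
```

View pics/c10.png

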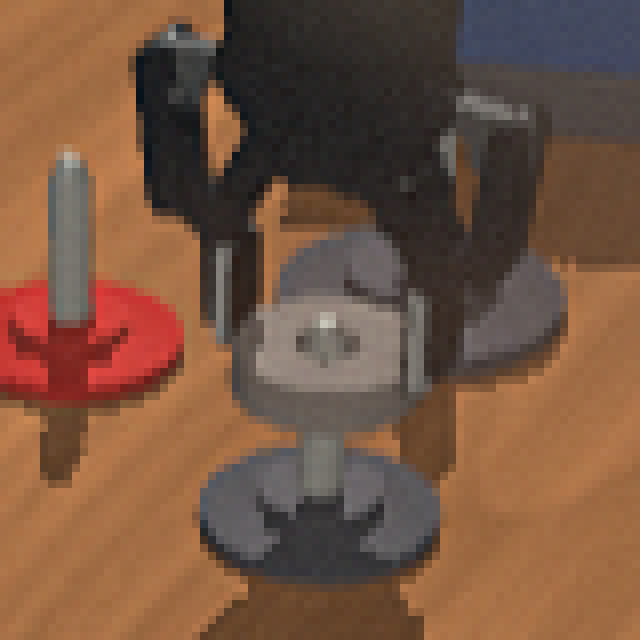

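Call:
{"api": "servo_tool", "payload": {
  "targets": [
    [0,0,0,4,0,0,-0.5],
    [0,0,0,10,0,0,-0.5],
    [0,0,0,16,0,0,-0.5],
    [0,0,0,22,0,0,-0.5],
    [0,0,0,28,0,0,-0.5],
    [0,0,0,32,0,0,-0.5],
    [0,0,0,34,0,0,-0.5],
    [0,0,0,34,0,0,-0.5]
  ]
}}

```text
time_s: 12.7
eef_pos: [0.6343, -0.2554, -0.0139]
eef_rot: [0.5, 0.5, 0.5, -0.5]
wrist_force: [-0.0, -0.8, -0.2]
opening: 0.733
```

Call:
{"api": "servo_tool", "payload": {
  "targets": [
    [0,0,0,0.7,0,0,-0.5],
    [0,0,0,1.4,0,0,-0.5],
    [0,0,0,2,0,0,-0.5],
    [0,0,0,2.5,0,0,-0.5],
    [0,0,0,3,0,0,-0.5],
    [0,0,0,3,0,0,-0.5],
    [0,0,0,3,0,0,-0.5],
    [0,0,0,3,0,0,-0.5]
  ]
}}

```text
time_s: 13.7
eef_pos: [0.6343, -0.2555, -0.0169]
eef_rot: [0.5, 0.5, 0.5, -0.5]
wrist_force: [0.4, -0.1, -1.9]
opening: 0.729
```

```bash
python3 mv.py 634 -255.5 -18 0; python3 - <<'E'
from bench import ctrl
import cv2,numpy as np
from h import *
o=ctrl.get_obs(); print(o["torque"])
for n in ("side",):
    c=ctrl.camera(n); cv2.imwrite(f"pics/{n}11.png",c["pixels"])
s=load("pics/side11.png")
cv2.imwrite("pics/c11.png",crop(s,290,165,40,8))
E
```

```text
t 13.7 p [ 634.3 -255.5  -16.9] q [-0.556  0.649  1.428  0.     1.065 -0.556] F [ 0.4 -0.1 -1.9] open 0.729
axes x,y,z cols
 [[ 0.  1. -0.]
 [-0. -0. -1.]
 [-1.  0.  0.]]
turn [-0.  0. -0.] shift [ 1.1 -0.3  0. ]
[-0.00687201  0.03314458 -0.00981996]
```

View pics/c11.png

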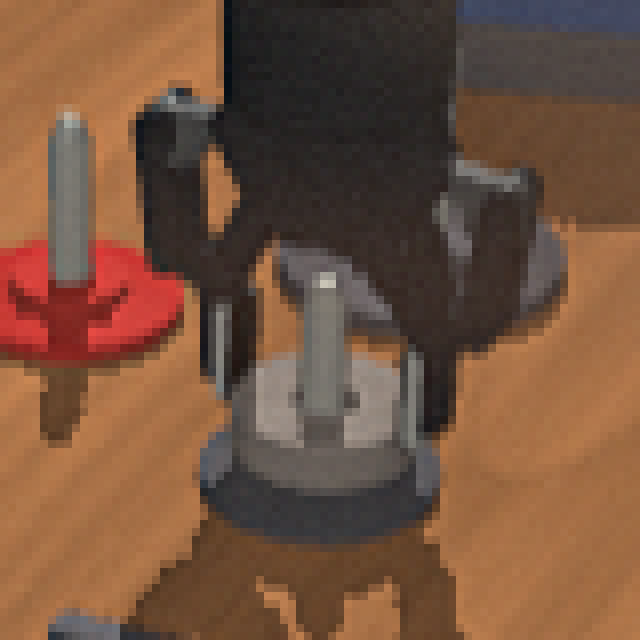

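Call:
{"api": "servo_tool", "payload": {
  "targets": [
    [0,0,0,0.3,0,0,-0.5],
    [0,0,0,0.6,0,0,-0.5],
    [0,0,0,0.9,0,0,-0.5],
    [0,0,0,1.2,0,0,-0.5],
    [0,0,0,1.5,0,0,-0.5],
    [0,0,0,1.5,0,0,-0.5],
    [0,0,0,1.5,0,0,-0.5],
    [0,0,0,1.5,0,0,-0.5]
  ]
}}

```text
time_s: 14.75
eef_pos: [0.6343, -0.2555, -0.018]
eef_rot: [0.5, 0.5, 0.5, -0.5]
wrist_force: [-3.5, 0.6, 4.4]
opening: 0.729
```

Call:
{"api": "servo_tool", "payload": {
  "targets": [
    [0,0,0,0,0,0,0.55],
    [0,0,0,0,0,0,0.7],
    [0,0,0,0,0,0,0.85],
    [0,0,0,0,0,0,1],
    [0,0,0,0,0,0,1],
    [0,0,0,0,0,0,1],
    [0,0,0,-5,0,0,1],
    [0,0,0,-15,0,0,1]
  ]
}}

```text
time_s: 15.75
eef_pos: [0.634, -0.2553, -0.0029]
eef_rot: [0.5, 0.5, 0.5, -0.5]
wrist_force: [-0.3, 0.9, 0.7]
opening: 0.999
```

```bash
python3 mv.py 397 247.3 100 0; python3 - <<'E'
from bench import ctrl
import cv2,numpy as np
from h import *
for n in ("side",):
    c=ctrl.camera(n); cv2.imwrite(f"pics/{n}12.png",c["pixels"])
s=load("pics/side12.png")
cv2.imwrite("pics/c12.png",crop(s,290,165,40,8))
E
```

```text
t 15.75 p [ 634.  -255.3   -2.9] q [-0.556  0.629  1.426  0.     1.087 -0.556] F [-0.3  0.9  0.7] open 0.9989
axes x,y,z cols
 [[-0.  1. -0.]
 [ 0. -0. -1.]
 [-1. -0. -0.]]
turn [-0. -0.  0.] shift [-102.6 -237.1 -502.6]
```

View pics/c12.png

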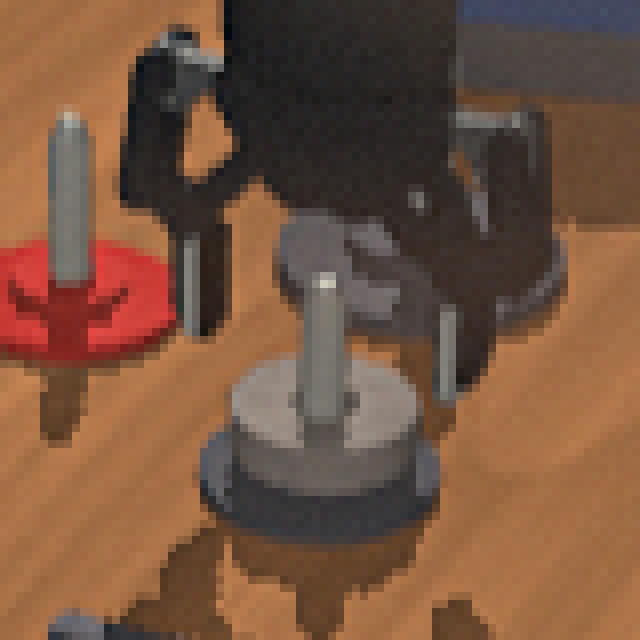

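Call:
{"api": "servo_tool", "payload": {
  "targets": [
    [0,0,0,-30,0,0,1],
    [0,0,0,-75,0,0,1],
    [0,0,0,-100,-10,-20,1],
    [0,0,0,-103,-30,-65,1],
    [0,0,0,-103,-52,-110,1],
    [0,0,0,-103,-74,-157,1],
    [0,0,0,-103,-96,-204,1],
    [0,0,0,-103,-118,-251,1]
  ]
}}

```text
time_s: 16.8
eef_pos: [0.5167, -0.0036, 0.1025]
eef_rot: [0.501, 0.501, 0.499, -0.5]
wrist_force: [0.8, 0.2, 0.4]
opening: 1.005
```

```bash
python3 mv.py 397 247.3 30 0
```

```text
t 16.8 p [516.7  -3.6 102.5] q [-2.370e-01  1.540e-01  1.838e+00 -1.000e-03  1.146e+00 -2.360e-01] F [0.8 0.2 0.4] open 1.0053
axes x,y,z cols
 [[ 0.004  1.    -0.   ]
 [-0.002 -0.    -1.   ]
 [-1.     0.004  0.002]]
turn [-0.     0.002 -0.004] shift [  71.7 -120.1 -251. ]
```

Call:
{"api": "servo_tool", "payload": {
  "targets": [
    [0,0,-0.002,3,-15,-32,1],
    [0,0,-0.004,10,-38,-80,1],
    [0,0,-0.004,20,-62,-130,1],
    [0,0,-0.004,32,-86,-180,1],
    [0,0,-0.004,48,-106,-222,1],
    [0,0.002,-0.004,62,-117,-246,1],
    [0,0.002,-0.004,71,-120,-251,1],
    [0,0.002,-0.004,71,-120,-251,1]
  ]
}}

```text
time_s: 17.8
eef_pos: [0.3969, 0.2471, 0.0306]
eef_rot: [0.5, 0.5, 0.5, -0.5]
wrist_force: [-0.1, -0.2, 0.3]
opening: 0.998
```

```bash
python3 mv.py 397 247.3 -26 0; python3 - <<'E'
from bench import ctrl
import cv2,numpy as np
from h import *
for n in ("side","top"):
    c=ctrl.camera(n); cv2.imwrite(f"pics/{n}13.png",c["pixels"])
s=load("pics/side13.png")
cv2.imwrite("pics/c13.png",crop(s,291,340,45,8))
E
```

```text
t 17.8 p [396.9 247.1  30.6] q [0.302 0.171 1.995 0.    0.977 0.301] F [-0.1 -0.2  0.3] open 0.998
axes x,y,z cols
 [[-0.001  1.     0.   ]
 [ 0.     0.    -1.   ]
 [-1.    -0.001 -0.   ]]
turn [ 0.    -0.     0.001] shift [56.6  0.1 -0.2]
```

View pics/c13.png

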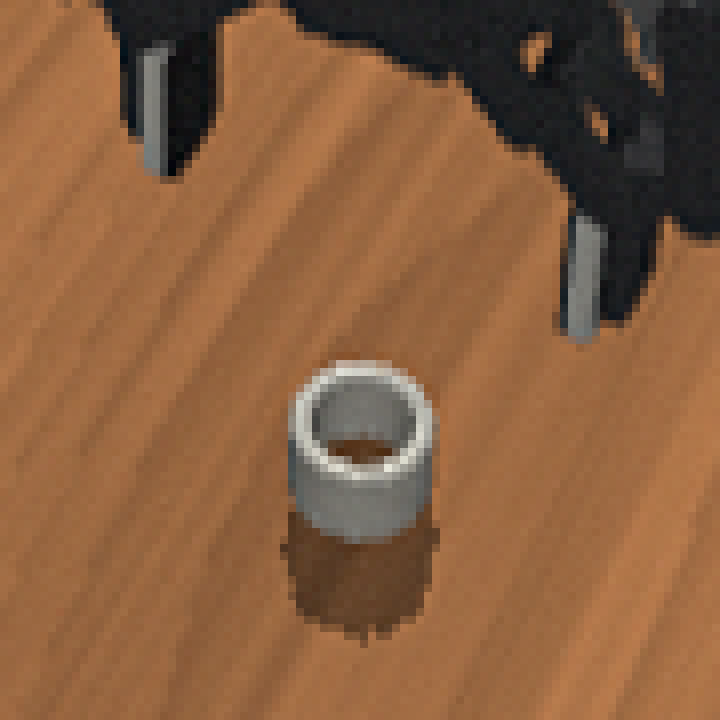

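View pics/top13.png

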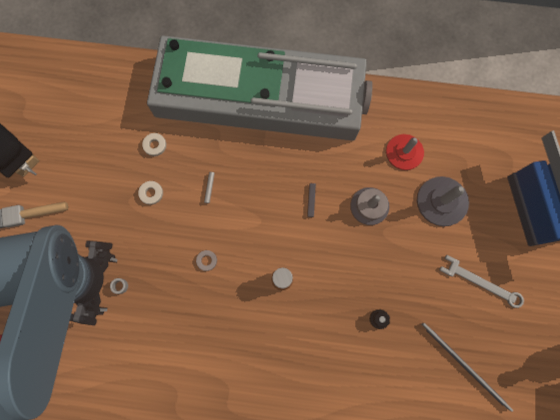

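```bash
python3 - <<'E'
from h import *
for z in (.06,.07,.077,.085): print(z,plane("side",292.2,327.2,z).round(4), proj("top",[.397,.247,z]),proj("top",[.4395,.247,z]),proj("top",[.3545,.247,z]))
t=load("pics/top13.png"); cv2.imwrite("pics/c14.png",crop(t,110,285,40,8))
E
```

```text
0.06 [0.4009 0.2377 0.06  ] [111.52741583 283.70478094] [115.96764181 262.19122907] [106.99085634 305.68508295]
0.07 [0.3977 0.2455 0.07  ] [109.66404439 283.38973558] [114.17411797 261.63807804] [105.05499947 305.61872257]
0.077 [0.3955 0.2509 0.077 ] [108.3343225  283.16491583] [112.89450424 261.243425  ] [103.67325975 305.5713571 ]
0.085 [0.393 0.257 0.085] [106.78832729 282.90353014] [111.40704359 260.78466869] [102.06648098 305.51627739]
```

View pics/c14.png

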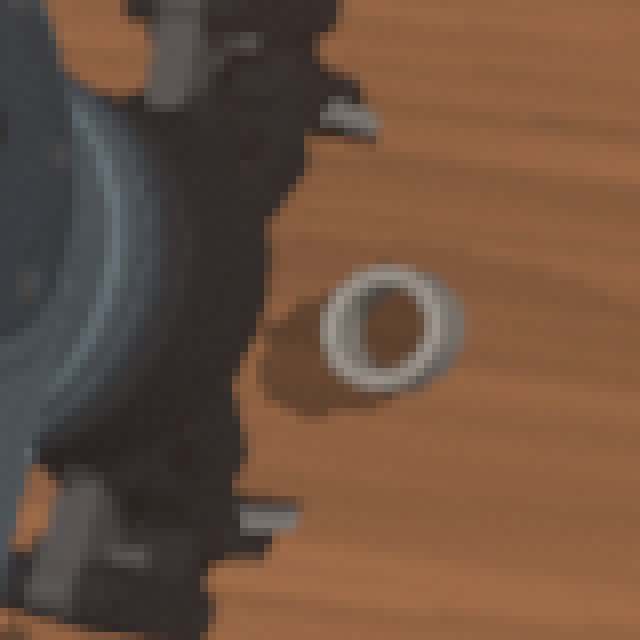

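Call:
{"api": "servo_tool", "payload": {
  "targets": [
    [0,0,0,12,0,0,1],
    [0,0,0,28,0,0,1],
    [0,0,0,44,0,0,1],
    [0,0,0,54,0,0,1],
    [0,0,0,57,0,0,0.5],
    [0,0,0,57,0,0,0],
    [0,0,0,57,0,0,-0.3],
    [0,0,0,57,0,0,-0.6]
  ]
}}

```text
time_s: 18.9
eef_pos: [0.3986, 0.247, -0.0248]
eef_rot: [0.5, 0.501, 0.499, -0.5]
wrist_force: [-0.9, -0.5, 4.4]
opening: 0.332
```

Call:
{"api": "servo_tool", "payload": {
  "targets": [
    [0,0,0,0,0,0,-0.7],
    [0,0,0,0,0,0,-0.7],
    [0,0,0,0,0,0,-0.7],
    [0,0,0,-2,0,0,-0.7],
    [0,0,0,-4,0,0,-0.7],
    [0,0,0,-6,0,0,-0.7],
    [0,0,0,-8,0,0,-0.7],
    [0,0,0,-8,0,0,-0.7]
  ]
}}

```text
time_s: 19.9
eef_pos: [0.3988, 0.2471, -0.0166]
eef_rot: [0.5, 0.501, 0.499, -0.499]
wrist_force: [1.0, -1.0, -0.1]
opening: 0.335
```

```bash
python3 mv.py 634.2 -255.5 90 0; python3 - <<'E'
from bench import ctrl
import cv2,numpy as np
from h import *
for n in ("side","top"):
    c=ctrl.camera(n); cv2.imwrite(f"pics/{n}15.png",c["pixels"])
s=load("pics/side15.png");t=load("pics/top15.png")
cv2.imwrite("pics/c15.png",np.hstack([crop(s,291,340,32,6),crop(t,110,285,32,6)]))
E
```

```text
t 19.9 p [398.8 247.1 -16.6] q [0.301 0.266 2.006 0.    0.867 0.301] F [ 1.  -1.  -0.1] open 0.3349
axes x,y,z cols
 [[ 0.002  1.    -0.001]
 [ 0.001 -0.001 -1.   ]
 [-1.     0.002 -0.001]]
turn [-0.001 -0.001 -0.002] shift [-106.5  236.1  502.2]
```

View pics/c15.png

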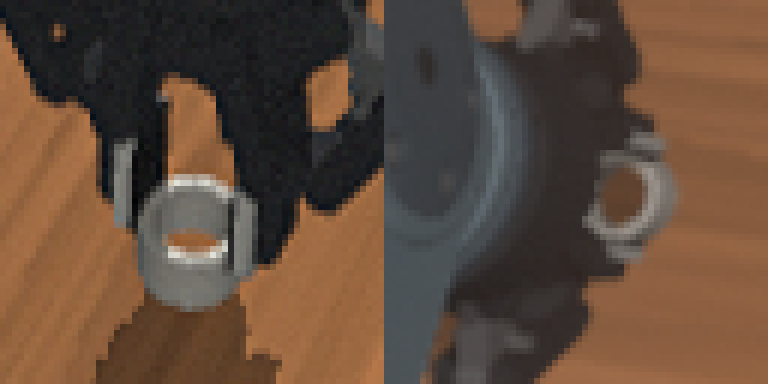

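Call:
{"api": "servo_tool", "payload": {
  "targets": [
    [0,0,0,-30,0,0,-0.7],
    [0,0,0,-70,3,8,-0.7],
    [0,0,0,-98,18,38,-0.7],
    [0,0,0,-106,38,82,-0.7],
    [0,0,0,-106,60,128,-0.7],
    [0,0,0,-106,82,175,-0.7],
    [0,0,0,-106,104,222,-0.7],
    [0,0,0,-106,124,264,-0.7]
  ]
}}

```text
time_s: 21.0
eef_pos: [0.5227, -0.019, 0.0892]
eef_rot: [0.5, 0.501, 0.499, -0.5]
wrist_force: [-0.7, 0.3, -0.4]
opening: 0.329
```

```bash
python3 mv.py 634.2 -255.5 65 0
```

```text
t 21.0 p [522.7 -19.   89.2] q [-0.265  0.187  1.83   0.002  1.123 -0.264] F [-0.7  0.3 -0.4] open 0.3288
axes x,y,z cols
 [[ 0.002  1.    -0.002]
 [ 0.001 -0.002 -1.   ]
 [-1.     0.002 -0.001]]
turn [-0.002 -0.001 -0.002] shift [ 24.2 111.9 236.3]
```

Call:
{"api": "servo_tool", "payload": {
  "targets": [
    [0,0,0,0,15,32,-0.7],
    [0,0,0,0,37,78,-0.7],
    [-0.002,0,-0.002,0,60,126,-0.7],
    [-0.002,0,-0.002,5,82,174,-0.7],
    [-0.002,0,-0.002,12,100,212,-0.7],
    [-0.002,-0.001,-0.002,20,109,231,-0.7],
    [-0.002,-0.001,-0.002,24,112,236,-0.7],
    [-0.002,-0.001,-0.002,24,112,236,-0.7]
  ]
}}

```text
time_s: 22.0
eef_pos: [0.6337, -0.2545, 0.0644]
eef_rot: [0.5, 0.5, 0.501, -0.5]
wrist_force: [-0.0, -0.0, -1.7]
opening: 0.336
```

```bash
python3 mv.py 634.2 -255.5 48 0; python3 - <<'E'
from bench import ctrl
import cv2,numpy as np
from h import *
o=ctrl.get_obs(); z=o["eef_pos"][2]+.0248+.02
for n in ("side",):
    c=ctrl.camera(n); cv2.imwrite(f"pics/{n}16.png",c["pixels"])
s=load("pics/side16.png")
cv2.imwrite("pics/c16.png",crop(s,290,150,35,8))
print(proj("side",[.6352,-.2573,z]))
E
```

```text
t 22.0 p [ 633.7 -254.5   64.4] q [-0.555  0.543  1.405  0.     1.196 -0.556] F [-0.  -0.  -1.7] open 0.3359
axes x,y,z cols
 [[-0.001  1.     0.   ]
 [ 0.001  0.    -1.   ]
 [-1.    -0.001 -0.001]]
turn [ 0.    -0.001  0.001] shift [16.4  0.5  1. ]
[290.71024663 149.35910301]
```

View pics/c16.png

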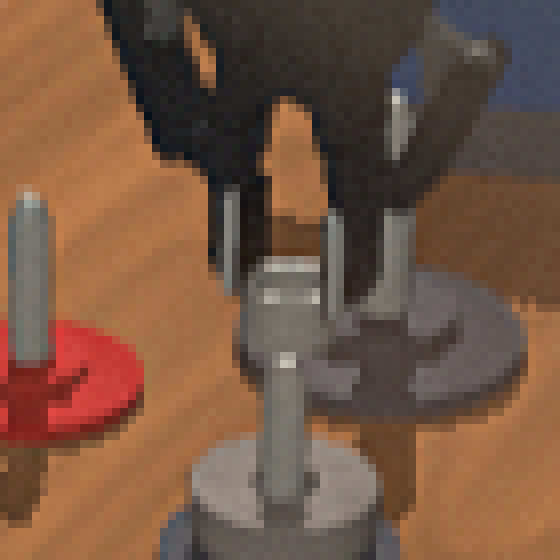

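Call:
{"api": "servo_tool", "payload": {
  "targets": [
    [0,0,0,0,0.5,1,-0.7],
    [0,0,0,0,0.5,1,-0.7],
    [0,0,0,4,0.5,1,-0.7],
    [0,0,0,8,0.5,1,-0.7],
    [0,0,0,12,0.5,1,-0.7],
    [0,0,0,16,0.5,1,-0.7],
    [0,0,0,19,0.5,1,-0.7],
    [0,0,0,19,0.5,1,-0.7]
  ]
}}

```text
time_s: 23.05
eef_pos: [0.6342, -0.255, 0.0454]
eef_rot: [0.5, 0.5, 0.501, -0.5]
wrist_force: [-0.1, 0.3, -1.2]
opening: 0.33
```

```bash
python3 mv.py 634.2 -255.5 8 0; python3 - <<'E'
from bench import ctrl
import cv2,numpy as np
from h import *
for n in ("side",):
    c=ctrl.camera(n); cv2.imwrite(f"pics/{n}17.png",c["pixels"])
s=load("pics/side17.png")
cv2.imwrite("pics/c17.png",crop(s,290,155,35,8))
E
```

```text
t 23.05 p [ 634.2 -255.    45.4] q [-0.556  0.567  1.411  0.     1.166 -0.557] F [-0.1  0.3 -1.2] open 0.3303
axes x,y,z cols
 [[-0.001  1.     0.001]
 [ 0.001  0.001 -1.   ]
 [-1.    -0.001 -0.001]]
turn [ 0.001 -0.001  0.001] shift [37.4  0.1  0.5]
```

View pics/c17.png

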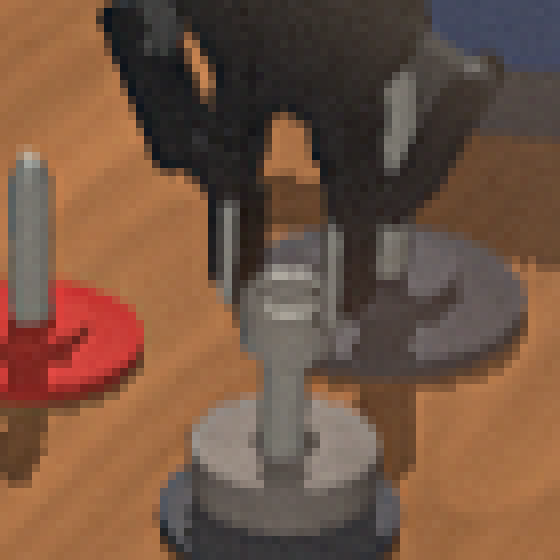

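Call:
{"api": "servo_tool", "payload": {
  "targets": [
    [0,0,0,4,0,0.5,-0.7],
    [0,0,0,9,0,0.5,-0.7],
    [0,0,0,14,0,0.5,-0.7],
    [0,0,0,20,0,0.5,-0.7],
    [0,0,0,26,0,0.5,-0.7],
    [0,0,0,31,0,0.5,-0.7],
    [0,0,0,34,0,0.5,-0.7],
    [0,0,0,34,0,0.5,-0.7]
  ]
}}

```text
time_s: 24.1
eef_pos: [0.6341, -0.2554, 0.0114]
eef_rot: [0.5, 0.5, 0.501, -0.5]
wrist_force: [1.3, 0.6, -0.7]
opening: 0.331
```

Call:
{"api": "servo_tool", "payload": {
  "targets": [
    [0,0,0,0.6,0,0,-0.7],
    [0,0,0,1.2,0,0,-0.7],
    [0,0,0,1.8,0,0,-0.7],
    [0,0,0,2.4,0,0,-0.7],
    [0,0,0,3,0,0,-0.7],
    [0,0,0,3,0,0,-0.7],
    [0,0,0,3,0,0,-0.7],
    [0,0,0,3,0,0,-0.7]
  ]
}}

```text
time_s: 25.1
eef_pos: [0.6342, -0.2555, 0.0084]
eef_rot: [0.5, 0.5, 0.501, -0.5]
wrist_force: [0.3, -0.2, -0.3]
opening: 0.332
```

```bash
python3 mv.py 634.2 -255.5 7 0; python3 - <<'E'
from bench import ctrl
import cv2,numpy as np
from h import *
for n in ("side",):
    c=ctrl.camera(n); cv2.imwrite(f"pics/{n}18.png",c["pixels"])
s=load("pics/side18.png")
cv2.imwrite("pics/c18.png",crop(s,290,165,35,8))
E
```

```text
t 25.1 p [ 634.2 -255.5    8.4] q [-0.556  0.615  1.422  0.     1.107 -0.557] F [ 0.3 -0.2 -0.3] open 0.3318
axes x,y,z cols
 [[-0.001  1.     0.001]
 [ 0.001  0.001 -1.   ]
 [-1.    -0.001 -0.001]]
turn [ 0.001 -0.001  0.001] shift [1.4 0.  0. ]
```

View pics/c18.png

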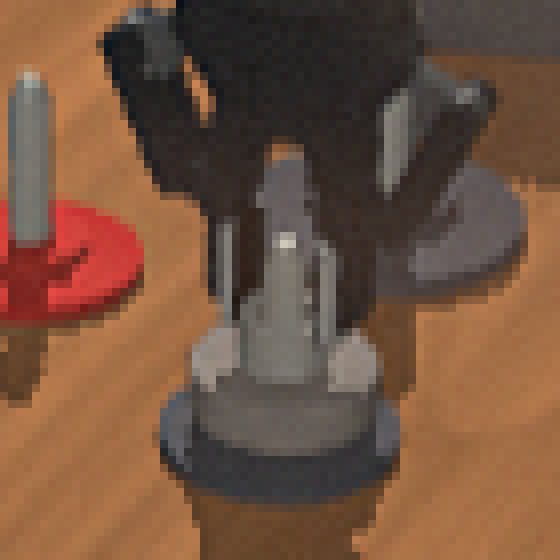

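Call:
{"api": "servo_tool", "payload": {
  "targets": [
    [0,0,0,0.4,0,0,-0.7],
    [0,0,0,0.8,0,0,-0.7],
    [0,0,0,1.2,0,0,-0.7],
    [0,0,0,1.6,0,0,-0.7],
    [0,0,0,1.8,0,0,-0.7],
    [0,0,0,1.8,0,0,-0.7],
    [0,0,0,1.8,0,0,-0.7],
    [0,0,0,1.8,0,0,-0.7]
  ]
}}

```text
time_s: 26.15
eef_pos: [0.6342, -0.2555, 0.0072]
eef_rot: [0.5, 0.5, 0.501, -0.5]
wrist_force: [-2.4, 0.9, 5.3]
opening: 0.331
```

Call:
{"api": "servo_tool", "payload": {
  "targets": [
    [0,0,0,0,0,0,-0.25],
    [0,0,0,0,0,0,-0.1],
    [0,0,0,0,0,0,0.2],
    [0,0,0,0,0,0,0.5],
    [0,0,0,0,0,0,0.8],
    [0,0,0,-5,0,0,1],
    [0,0,0,-15,0,0,1],
    [0,0,0,-35,0,0,1]
  ]
}}

```text
time_s: 27.15
eef_pos: [0.6337, -0.2552, 0.0426]
eef_rot: [0.499, 0.5, 0.501, -0.5]
wrist_force: [-0.2, -0.6, 0.6]
opening: 0.997
```

```bash
python3 mv.py 602.7 222 95 0; python3 - <<'E'
from bench import ctrl
import cv2,numpy as np
from h import *
for n in ("side",):
    c=ctrl.camera(n); cv2.imwrite(f"pics/{n}19.png",c["pixels"])
s=load("pics/side19.png")
cv2.imwrite("pics/c19.png",crop(s,290,165,35,8))
E
```

```text
t 27.15 p [ 633.7 -255.2   42.6] q [-0.556  0.57   1.412  0.     1.163 -0.557] F [-0.2 -0.6  0.6] open 0.997
axes x,y,z cols
 [[-0.003  1.     0.001]
 [ 0.002  0.001 -1.   ]
 [-1.    -0.003 -0.002]]
turn [ 0.001 -0.002  0.003] shift [ -51.5  -30.8 -477.4]
```

View pics/c19.png

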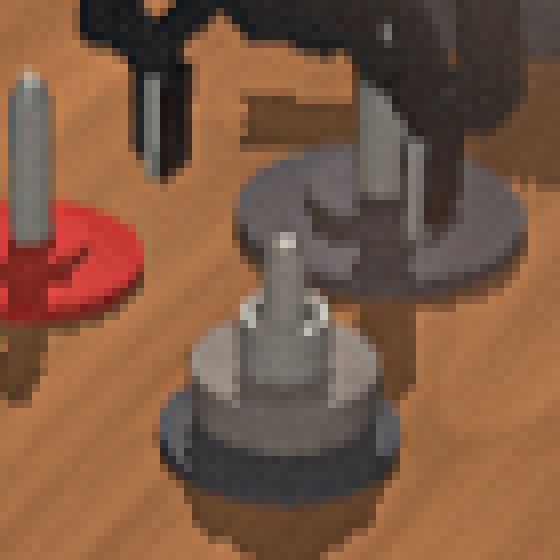

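Call:
{"api": "servo_tool", "payload": {
  "targets": [
    [0,0,0,-30,0,0,1],
    [0,0,0,-50,-2,-20,1],
    [0,0,0,-52,-5,-62,1],
    [0,-0.002,0.003,-52,-9,-110,1],
    [0,-0.002,0.003,-52,-12,-160,1],
    [0,-0.002,0.003,-52,-16,-210,1],
    [0,-0.002,0.003,-52,-19,-260,1],
    [0,-0.002,0.003,-52,-22,-310,1]
  ]
}}

```text
time_s: 28.2
eef_pos: [0.6142, 0.055, 0.0999]
eef_rot: [0.503, 0.501, 0.497, -0.499]
wrist_force: [0.8, 0.4, 0.4]
opening: 1.0
```

```bash
python3 mv.py 602.7 222 20 0
```

```text
t 28.2 p [614.2  55.   99.9] q [-0.101  0.361  1.584 -0.003  1.188 -0.101] F [0.8 0.4 0.4] open 0.9996
axes x,y,z cols
 [[ 0.008  1.     0.001]
 [-0.004  0.001 -1.   ]
 [-1.     0.008  0.004]]
turn [ 0.001  0.004 -0.008] shift [  79.2  -11.9 -167.4]
```

Call:
{"api": "servo_tool", "payload": {
  "targets": [
    [0,0,0,8,-2,-30,1],
    [0,0,0,20,-5,-70,1],
    [0,0.002,-0.004,35,-8,-112,1],
    [0,0.004,-0.008,52,-10,-145,1],
    [0,0.004,-0.008,66,-12,-162,1],
    [0,0.004,-0.008,76,-12,-167,1],
    [0,0.004,-0.008,79,-12,-167,1],
    [0,0.004,-0.008,79,-12,-167,1]
  ]
}}

```text
time_s: 29.2
eef_pos: [0.6031, 0.2205, 0.0204]
eef_rot: [0.5, 0.5, 0.5, -0.5]
wrist_force: [0.4, 0.1, -0.6]
opening: 0.998
```

```bash
python3 mv.py 602.7 222 -31 0; python3 - <<'E'
from bench import ctrl
import cv2,numpy as np
from h import *
for n in ("side",):
    c=ctrl.camera(n); cv2.imwrite(f"pics/{n}20.png",c["pixels"])
s=load("pics/side20.png")
cv2.imwrite("pics/c20.png",crop(s,200,285,45,8))
E
```

```text
t 29.2 p [603.1 220.5  20.4] q [ 0.166  0.52   1.542 -0.     1.08   0.166] F [ 0.4  0.1 -0.6] open 0.9984
axes x,y,z cols
 [[ 0.  1. -0.]
 [ 0. -0. -1.]
 [-1.  0. -0.]]
turn [-0. -0. -0.] shift [51.4 -0.4 -1.5]
```

View pics/c20.png

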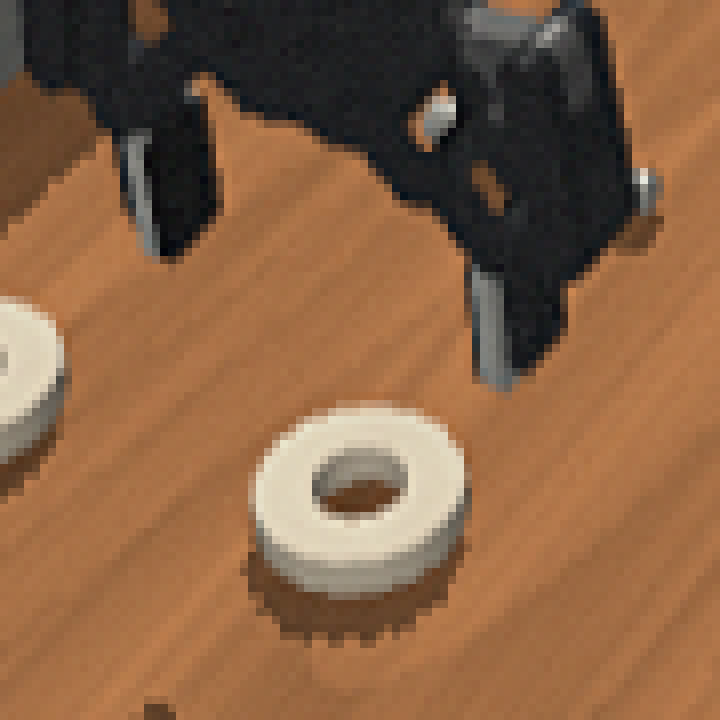

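Call:
{"api": "servo_tool", "payload": {
  "targets": [
    [0,0,0,10,0,-1.5,1],
    [0,0,0,24,0,-1.5,1],
    [0,0,0,38,0,-1.5,1],
    [0,0,0,47,0,-1.5,1],
    [0,0,0,51,0,-1.5,1],
    [0,0,0,51,0,-1.5,0.7],
    [0,0,0,51,0,-1.5,0.5],
    [0,0,0,51,0,-1.5,0.3]
  ]
}}

```text
time_s: 30.25
eef_pos: [0.6038, 0.2222, -0.0297]
eef_rot: [0.5, 0.501, 0.5, -0.5]
wrist_force: [0.7, -0.9, 0.4]
opening: 0.653
```

Call:
{"api": "servo_tool", "payload": {
  "targets": [
    [0,0,0,0,0,0,0],
    [0,0,0,0,0,0,-0.2],
    [0,0,0,0,0,0,-0.4],
    [0,0,0,0,0,0,-0.5],
    [0,0,0,0,0,0,-0.5],
    [0,0,0,0,0,0,-0.5],
    [0,0,0,0,0,0,-0.5],
    [0,0,0,0,0,0,-0.5]
  ]
}}

```text
time_s: 31.25
eef_pos: [0.6041, 0.2223, -0.0284]
eef_rot: [0.5, 0.501, 0.499, -0.499]
wrist_force: [-3.4, 0.5, 6.8]
opening: 0.535
```

```bash
python3 mv.py 602.7 222 -31 0; python3 - <<'E'
from bench import ctrl
import cv2,numpy as np
from h import *
for n in ("side","top"):
    c=ctrl.camera(n); cv2.imwrite(f"pics/{n}21.png",c["pixels"])
s=load("pics/side21.png")
cv2.imwrite("pics/c21.png",crop(s,200,285,45,8))
E
```

```text
t 31.25 p [604.1 222.3 -28.4] q [ 0.169  0.593  1.548 -0.     0.999  0.169] F [-3.4  0.5  6.8] open 0.5353
axes x,y,z cols
 [[ 0.002  1.    -0.   ]
 [ 0.    -0.    -1.   ]
 [-1.     0.002 -0.   ]]
turn [-0.    -0.    -0.002] shift [ 2.6 -1.4  0.3]
```

View pics/c21.png

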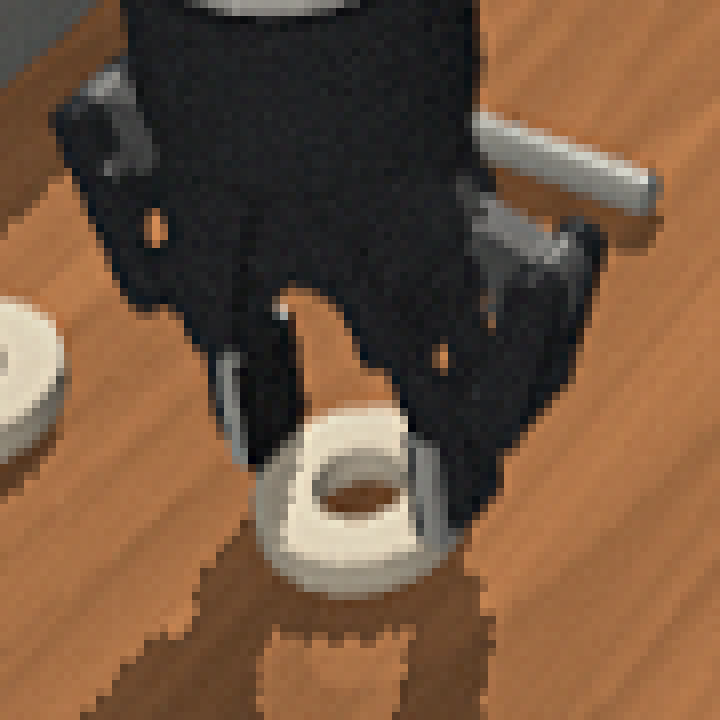

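Call:
{"api": "servo_tool", "payload": {
  "targets": [
    [0,0,0,-1,0,0,-0.5],
    [0,0,0,-3,0,0,-0.5],
    [0,0,0,-6,0,0,-0.5],
    [0,0,0,-10,0,0,-0.5],
    [0,0,0,-15,0,0,-0.5],
    [0,0,0,-20,0,0,-0.5],
    [0,0,0,-20,0,0,-0.5],
    [0,0,0,-20,0,0,-0.5]
  ]
}}

```text
time_s: 32.35
eef_pos: [0.604, 0.2223, -0.0085]
eef_rot: [0.5, 0.501, 0.5, -0.499]
wrist_force: [-0.3, 0.0, 0.6]
opening: 0.251
```

```bash
python3 mv.py 634.2 -255.5 90 0; python3 - <<'E'
from bench import ctrl
import cv2,numpy as np
from h import *
for n in ("side","top"):
    c=ctrl.camera(n); cv2.imwrite(f"pics/{n}22.png",c["pixels"])
s=load("pics/side22.png")
cv2.imwrite("pics/c22.png",crop(s,200,285,45,8))
E
```

```text
t 32.35 p [604.  222.3  -8.5] q [0.169 0.563 1.546 0.    1.031 0.169] F [-0.3  0.   0.6] open 0.2506
axes x,y,z cols
 [[ 0.002  1.    -0.   ]
 [ 0.    -0.    -1.   ]
 [-1.     0.002 -0.   ]]
turn [-0.    -0.    -0.002] shift [-98.6  30.5 477.8]
```

View pics/c22.png

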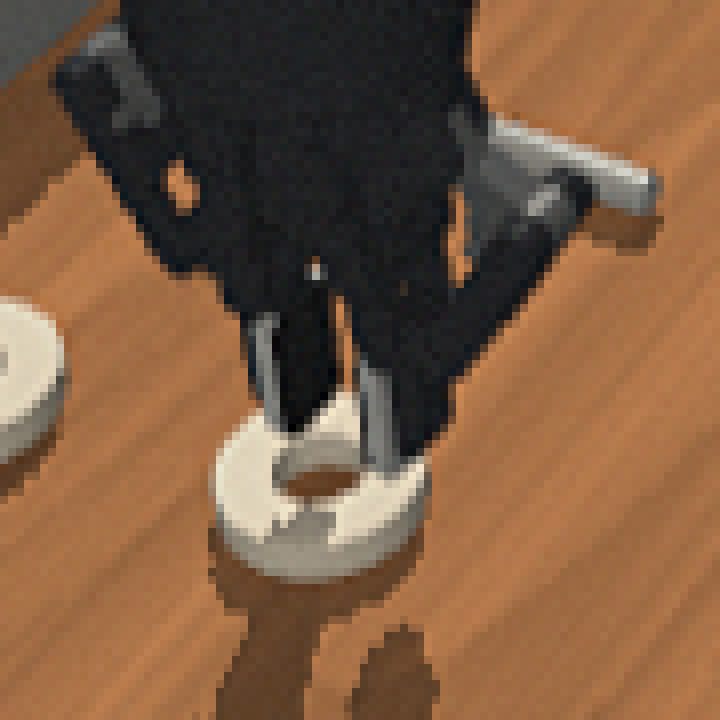

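Call:
{"api": "servo_tool", "payload": {
  "targets": [
    [0,0,0,-8,0,0,0],
    [0,0,0,-15,0,0,0.5],
    [0,0,0,-22,0,0,1],
    [0,0,0,-28,0,0,1],
    [0,0,0,-28,0,0,1],
    [0,0,0,-28,0,0,1],
    [0,0,0,-28,0,0,1],
    [0,0,0,-28,0,0,1]
  ]
}}

```text
time_s: 33.45
eef_pos: [0.6036, 0.2222, 0.019]
eef_rot: [0.5, 0.5, 0.5, -0.5]
wrist_force: [1.0, 0.3, 0.3]
opening: 0.999
```

```bash
python3 - <<'E'
from bench import ctrl
import cv2,numpy as np
from h import *
for n in ("side","top"):
    c=ctrl.camera(n); cv2.imwrite(f"pics/{n}23.png",c["pixels"])
s=load("pics/side23.png")
cv2.imwrite("pics/c23.png",crop(s,200,285,45,8))
for lo in (160,170):
    o,h,m=face(s,195,301,20,lo,255,90); print(np.round(o,1),plane("side",o[0],o[1],.012),h and (np.round(h,1),plane("side",h[0],h[1],.012)))
E
python3 mv.py 604 222 -36 0
```

```text
[194.3 298.5  19.9  27.1] [0.61452305 0.22268712 0.012     ] (array([194.3, 298.3,   7.8,  12.1]), array([0.61475453, 0.22214727, 0.012     ]))
[194.3 298.4  19.6  27.1] [0.61469325 0.22241676 0.012     ] (array([194.4, 298.2,   8.2,  12.3]), array([0.6148066 , 0.22200437, 0.012     ]))
t 33.55 p [603.7 222.2  19.2] q [ 0.169  0.523  1.54  -0.     1.077  0.169] F [ 1.2  0.2 -0.2] open 0.999
axes x,y,z cols
 [[ 0.002  1.    -0.   ]
 [ 0.    -0.    -1.   ]
 [-1.     0.002 -0.   ]]
turn [-0.    -0.    -0.002] shift [55.2  0.3  0.3]
```

View pics/c23.png

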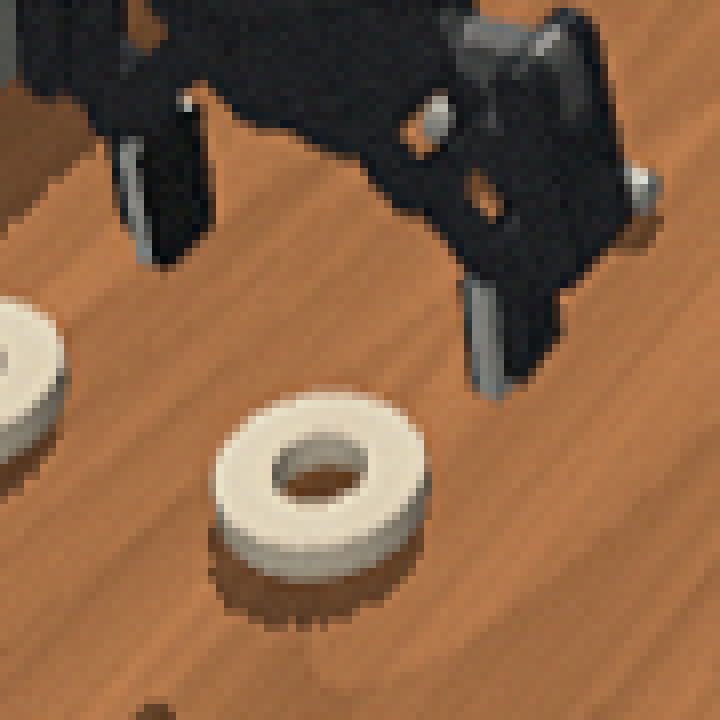

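View pics/top23.png

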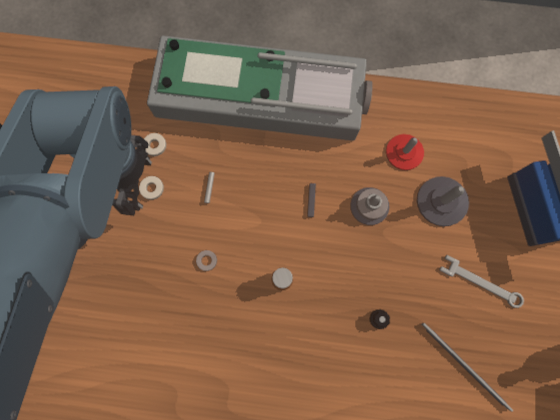

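Call:
{"api": "servo_tool", "payload": {
  "targets": [
    [0,0,0,4,5,-0.5,0.8],
    [0,0,0,15,10,-0.5,0.8],
    [0,0,-0.002,30,10,-0.5,0.8],
    [0,0,-0.002,44,10,-0.5,0.8],
    [0,0,-0.002,52,10,-0.5,0.8],
    [0,0,-0.002,54,10,-0.5,0.8],
    [0,0,-0.002,54,10,-0.5,0.8],
    [0,0,-0.002,54,10,-0.5,0.8]
  ]
}}

```text
time_s: 34.55
eef_pos: [0.6143, 0.2229, -0.0341]
eef_rot: [0.5, 0.5, 0.5, -0.5]
wrist_force: [0.6, -0.4, -0.4]
opening: 0.904
```

Call:
{"api": "servo_tool", "payload": {
  "targets": [
    [0,0,0,0,0,0,0.5],
    [0,0,0,0,0,0,0.3],
    [0,0,0,0,0,0,0.2],
    [0,0,0,0,0,0,0.15],
    [0,0,0,0,0,0,0.1],
    [0,0,0,0,0,0,0],
    [0,0,0,0,0,0,-0.2],
    [0,0,0,0,0,0,-0.2]
  ]
}}

```text
time_s: 35.55
eef_pos: [0.6147, 0.223, -0.0328]
eef_rot: [0.5, 0.5, 0.5, -0.5]
wrist_force: [-4.3, -0.6, 9.2]
opening: 0.571
```

```bash
python3 mv.py 602.7 222 -31 0; python3 - <<'E'
from bench import ctrl
import cv2,numpy as np
from h import *
for n in ("side",):
    c=ctrl.camera(n); cv2.imwrite(f"pics/{n}24.png",c["pixels"])
s=load("pics/side24.png")
cv2.imwrite("pics/c24.png",crop(s,200,285,45,8))
E
```

```text
t 35.55 p [614.7 223.  -32.8] q [0.167 0.618 1.518 0.    1.004 0.166] F [-4.3 -0.6  9.2] open 0.5711
axes x,y,z cols
 [[ 0.001  1.     0.   ]
 [ 0.     0.    -1.   ]
 [-1.     0.001 -0.   ]]
turn [ 0.    -0.    -0.001] shift [ -1.8 -12.    1. ]
```

View pics/c24.png

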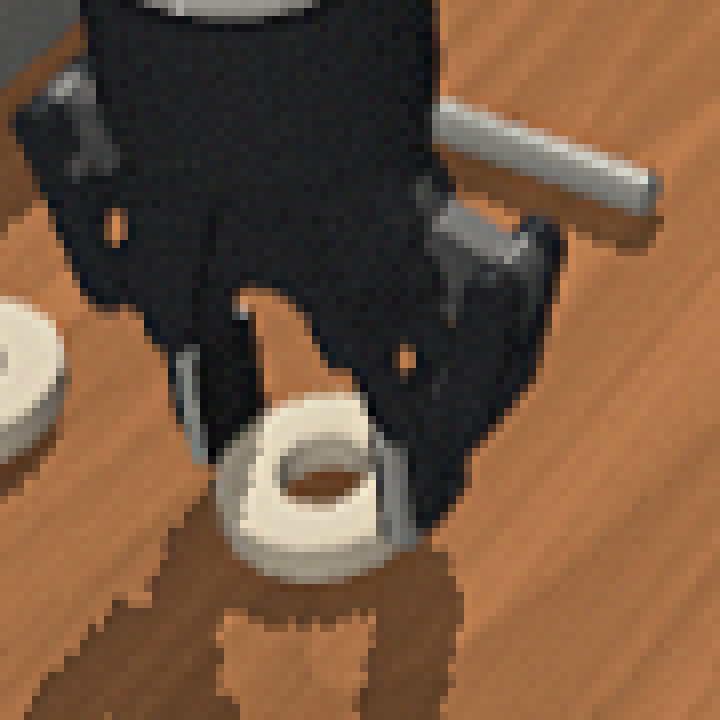

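Call:
{"api": "servo_tool", "payload": {
  "targets": [
    [0,0,0,-1,0,0,-0.2],
    [0,0,0,-3,0,0,-0.2],
    [0,0,0,-6,0,0,-0.2],
    [0,0,0,-10,0,0,-0.2],
    [0,0,0,-15,0,0,-0.2],
    [0,0,0,-20,0,0,-0.2],
    [0,0,0,-20,0,0,-0.2],
    [0,0,0,-20,0,0,-0.2]
  ]
}}

```text
time_s: 36.6
eef_pos: [0.6146, 0.2229, -0.0128]
eef_rot: [0.5, 0.5, 0.5, -0.5]
wrist_force: [-0.3, 0.1, -0.7]
opening: 0.572
```

```bash
python3 mv.py 634.2 -255.5 95 0; python3 - <<'E'
from bench import ctrl
import cv2,numpy as np
from h import *
for n in ("side",):
    c=ctrl.camera(n); cv2.imwrite(f"pics/{n}25.png",c["pixels"])
s=load("pics/side25.png")
cv2.imwrite("pics/c25.png",crop(s,200,285,45,8))
E
```

```text
t 36.6 p [614.6 222.9 -12.8] q [0.167 0.588 1.516 0.    1.036 0.166] F [-0.3  0.1 -0.7] open 0.5725
axes x,y,z cols
 [[ 0.001  1.     0.   ]
 [ 0.     0.    -1.   ]
 [-1.     0.001 -0.   ]]
turn [ 0.    -0.    -0.001] shift [-108.    19.7  478.4]
```

View pics/c25.png

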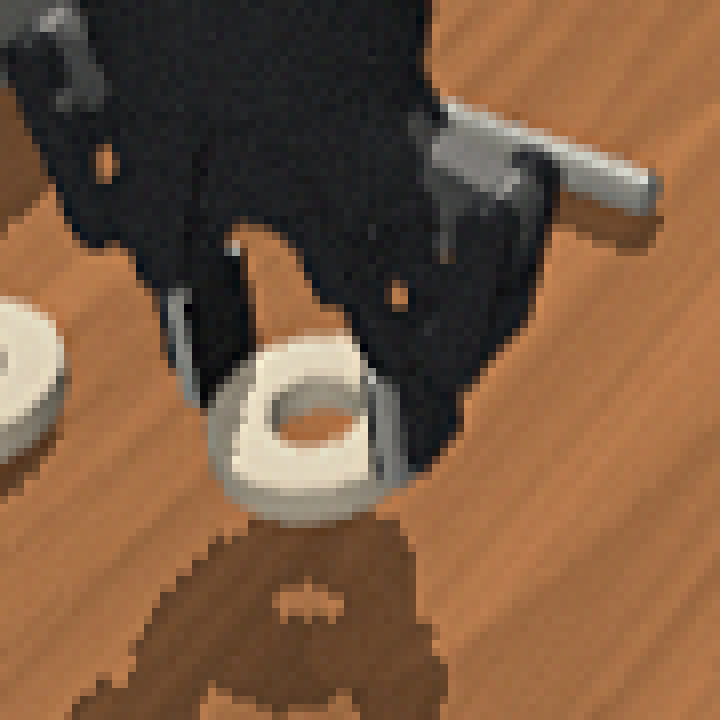

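Call:
{"api": "servo_tool", "payload": {
  "targets": [
    [0,0,0,-25,0,0,-0.2],
    [0,0,0,-60,0,10,-0.2],
    [0,0,0,-82,1,40,-0.2],
    [0,0,0,-88,3,85,-0.2],
    [0,0,0,-88,5,130,-0.2],
    [0,0,0,-88,7,178,-0.2],
    [0,0,0,-88,9,226,-0.2],
    [0,0,0,-88,11,270,-0.2]
  ]
}}

```text
time_s: 37.65
eef_pos: [0.6252, -0.0488, 0.0748]
eef_rot: [0.5, 0.5, 0.5, -0.5]
wrist_force: [-0.0, -0.4, -1.4]
opening: 0.564
```

```bash
python3 mv.py 634.2 -255.5 58 0
```

```text
t 37.65 p [625.2 -48.8  74.8] q [-2.670e-01  4.180e-01  1.563e+00  1.000e-03  1.160e+00 -2.670e-01] F [-0.  -0.4 -1.4] open 0.5642
axes x,y,z cols
 [[ 0.001  1.    -0.   ]
 [ 0.    -0.    -1.   ]
 [-1.     0.001 -0.   ]]
turn [-0.    -0.    -0.001] shift [ 16.7   9.1 206.7]
```

Call:
{"api": "servo_tool", "payload": {
  "targets": [
    [0,0,0,0,1,30,-0.2],
    [0,0,0,0,3,72,-0.2],
    [0,0,0,0,5,116,-0.2],
    [0,0,-0.001,3,7,156,-0.2],
    [0,0,-0.001,8,8,186,-0.2],
    [0,0,-0.001,14,9,202,-0.2],
    [0,0,-0.001,17,9,207,-0.2],
    [0,0,-0.001,17,9,207,-0.2]
  ]
}}

```text
time_s: 38.65
eef_pos: [0.6338, -0.2549, 0.0571]
eef_rot: [0.499, 0.5, 0.501, -0.5]
wrist_force: [-0.2, 0.8, 0.1]
opening: 0.563
```

```bash
python3 mv.py 634.2 -255.5 40 0; python3 - <<'E'
from bench import ctrl
import cv2,numpy as np
from h import *
o=ctrl.get_obs(); z=o["eef_pos"][2]+.0328+.012
for n in ("side",):
    c=ctrl.camera(n); cv2.imwrite(f"pics/{n}26.png",c["pixels"])
s=load("pics/side26.png")
cv2.imwrite("pics/c26.png",crop(s,290,150,35,8))
print(proj("side",[.6352,-.2573,z]))
for lo in (130,150,160):
    o,h,m=face(s,291,152,14,lo,255,90); print(np.round(o,1),h and (np.round(h,1),plane("side",h[0],h[1],z)))
E
```

```text
t 38.65 p [ 633.8 -254.9   57.1] q [-5.560e-01  5.520e-01  1.407e+00  1.000e-03  1.184e+00 -5.560e-01] F [-0.2  0.8  0.1] open 0.5631
axes x,y,z cols
 [[-0.001  1.     0.   ]
 [ 0.001  0.    -1.   ]
 [-1.    -0.001 -0.001]]
turn [ 0.    -0.001  0.001] shift [17.1  0.4  0.7]
[290.62071701 151.82710845]
[290.8 153.6  13.9  18.6] (array([288.1, 151.8,   1.5,   2.6]), array([ 0.64111183, -0.25407135,  0.1018881 ]))
[291.  152.2  10.5  16.6] (array([290.9, 152. ,   3.1,   8.8]), array([ 0.63411829, -0.25662028,  0.1018881 ]))
[291.  152.2  10.   16.5] (array([290.9, 152. ,   3.6,   8.9]), array([ 0.63400422, -0.25656435,  0.1018881 ]))
```

View pics/c26.png

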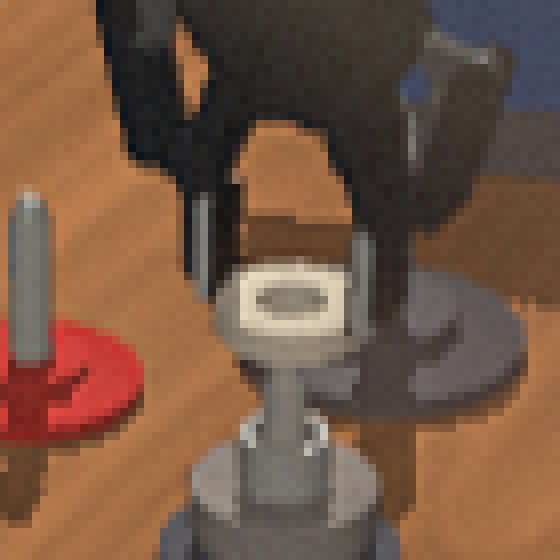

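Call:
{"api": "servo_tool", "payload": {
  "targets": [
    [0,0,0,0,0.4,0.7,-0.2],
    [0,0,0,0,0.4,0.7,-0.2],
    [0,0,0,4,0.4,0.7,-0.2],
    [0,0,0,8,0.4,0.7,-0.2],
    [0,0,0,12,0.4,0.7,-0.2],
    [0,0,0,16,0.4,0.7,-0.2],
    [0,0,0,18,0.4,0.7,-0.2],
    [0,0,0,18,0.4,0.7,-0.2]
  ]
}}

```text
time_s: 39.7
eef_pos: [0.6343, -0.2552, 0.0392]
eef_rot: [0.5, 0.5, 0.501, -0.5]
wrist_force: [-0.7, 0.2, -0.8]
opening: 0.569
```

Call:
{"api": "servo_tool", "payload": {
  "targets": [
    [0,0,0,3,0,0,-0.2],
    [0,0,0,6,0,0,-0.2],
    [0,0,0,9,0,0,-0.2],
    [0,0,0,12,0,0,-0.2],
    [0,0,0,15,0,0,-0.2],
    [0,0,0,16,0,0,-0.2],
    [0,0,0,16,0,0,-0.2],
    [0,0,0,16,0,0,-0.2]
  ]
}}

```text
time_s: 40.7
eef_pos: [0.6344, -0.2552, 0.0234]
eef_rot: [0.5, 0.5, 0.501, -0.5]
wrist_force: [-0.2, 0.7, -0.5]
opening: 0.564
```

```bash
python3 mv.py 634.2 -255.5 19.2 0; python3 - <<'E'
from bench import ctrl
import cv2,numpy as np
from h import *
for n in ("side",):
    c=ctrl.camera(n); cv2.imwrite(f"pics/{n}27.png",c["pixels"])
s=load("pics/side27.png")
cv2.imwrite("pics/c27.png",crop(s,290,160,35,8))
E
```

```text
t 40.7 p [ 634.4 -255.2   23.4] q [-5.560e-01  5.950e-01  1.418e+00  1.000e-03  1.130e+00 -5.570e-01] F [-0.2  0.7 -0.5] open 0.5638
axes x,y,z cols
 [[-0.001  1.     0.001]
 [ 0.001  0.001 -1.   ]
 [-1.    -0.001 -0.001]]
turn [ 0.001 -0.001  0.001] shift [ 4.2 -0.2  0.3]
```

View pics/c27.png

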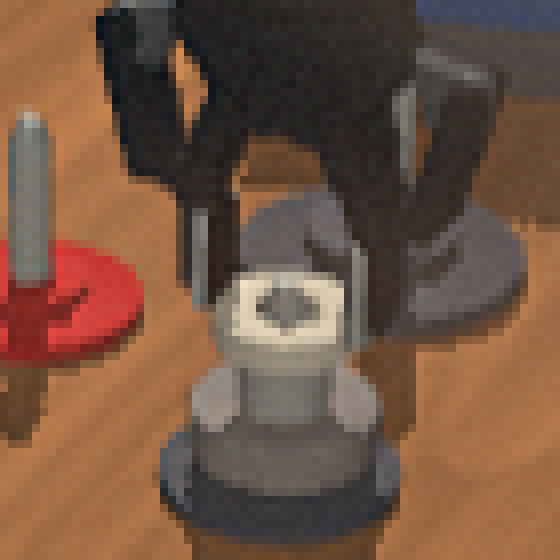

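Call:
{"api": "servo_tool", "payload": {
  "targets": [
    [0,0,0,0.6,0,0.3,-0.2],
    [0,0,0,1.2,0,0.3,-0.2],
    [0,0,0,1.8,0,0.3,-0.2],
    [0,0,0,2.4,0,0.3,-0.2],
    [0,0,0,3,0,0.3,-0.2],
    [0,0,0,3,0,0.3,-0.2],
    [0,0,0,3,0,0.3,-0.2],
    [0,0,0,3,0,0.3,-0.2]
  ]
}}

```text
time_s: 41.75
eef_pos: [0.6345, -0.2555, 0.0204]
eef_rot: [0.5, 0.5, 0.501, -0.5]
wrist_force: [-0.2, 0.2, -0.9]
opening: 0.561
```

Call:
{"api": "servo_tool", "payload": {
  "targets": [
    [0,0,0,0.4,0,0,-0.2],
    [0,0,0,0.8,0,0,-0.2],
    [0,0,0,1.2,0,0,-0.2],
    [0,0,0,1.5,0,0,-0.2],
    [0,0,0,1.7,0,0,-0.2],
    [0,0,0,1.7,0,0,-0.2],
    [0,0,0,1.7,0,0,-0.2],
    [0,0,0,1.7,0,0,-0.2]
  ]
}}

```text
time_s: 42.75
eef_pos: [0.6346, -0.2556, 0.0193]
eef_rot: [0.5, 0.5, 0.501, -0.5]
wrist_force: [-3.0, 1.0, 5.0]
opening: 0.569
```

Contact as expected (bottom ≈ 52 mm). Release and check.

Call:
{"api": "servo_tool", "payload": {
  "targets": [
    [0,0,0,0,0,0,0.2],
    [0,0,0,0,0,0,0.35],
    [0,0,0,0,0,0,0.55],
    [0,0,0,0,0,0,0.8],
    [0,0,0,0,0,0,1],
    [0,0,0,-5,0,0,1],
    [0,0,0,-20,0,0,1],
    [0,0,0,-40,0,0,1]
  ]
}}

```text
time_s: 43.75
eef_pos: [0.6346, -0.2557, 0.0605]
eef_rot: [0.5, 0.5, 0.501, -0.5]
wrist_force: [0.6, -0.5, 0.1]
opening: 1.004
```

```bash
python3 mv.py 398 -293.5 100 0; python3 - <<'E'
from bench import ctrl
import cv2,numpy as np
from h import *
for n in ("side",):
    c=ctrl.camera(n); cv2.imwrite(f"pics/{n}28.png",c["pixels"])
s=load("pics/side28.png")
cv2.imwrite("pics/c28.png",crop(s,290,165,35,8))
E
```

```text
t 43.75 p [ 634.6 -255.7   60.5] q [-5.560e-01  5.490e-01  1.404e+00  1.000e-03  1.190e+00 -5.570e-01] F [ 0.6 -0.5  0.1] open 1.004
axes x,y,z cols
 [[-0.001  1.     0.001]
 [ 0.001  0.001 -1.   ]
 [-1.    -0.001 -0.001]]
turn [ 0.001 -0.001  0.001] shift [ -39.4 -236.6   37.6]
```

View pics/c28.png

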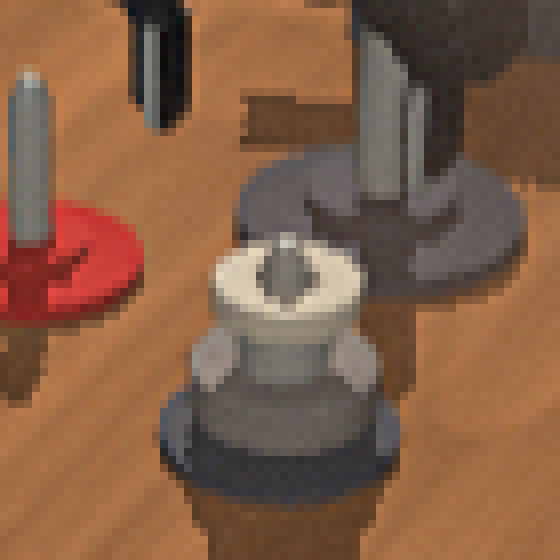

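```bash
python3 - <<'E'
from h import *
t=load("pics/top0.png");s=load("pics/side0.png")
for cam,im,p in (("top",t,(380,319)),("side",s,(377,196))):
    w=16;u0,v0=p[0]-w,p[1]-w
    c=cv2.resize(im[v0:v0+2*w,u0:u0+2*w],None,fx=8,fy=8,interpolation=cv2.INTER_CUBIC)
    v=c.max(2); m=((v<68)).astype(np.uint8)
    cs,_=cv2.findContours(m,cv2.RETR_EXTERNAL,cv2.CHAIN_APPROX_NONE); k=max(cs,key=cv2.contourArea)
    e=cv2.fitEllipse(cv2.convexHull(k)); cx=(e[0][0]+.5)/8-.5+u0; cy=(e[0][1]+.5)/8-.5+v0
    x,y,ww,hh=cv2.boundingRect(k); print(cam,cx,cy,np.array(e[1])/8,"bbox",x/8+u0,y/8+v0,ww/8,hh/8)
    for z in (.006,.012): print(plane(cam,cx,cy,z).round(4))
# predicted outline extents of skirt/grip for a centre
def ext(cam,x,y):
    P=[]
    for r,z in ((.02,0),(.02,.012),(.016,.03)):
        for a in np.linspace(0,6.28,60): P.append(proj(cam,[x+r*np.cos(a),y+r*np.sin(a),z]))
    P=np.array(P); return P.min(0).round(1),np.ptp(P,axis=0).round(1)
for xy in ((.398,-.291),(.398,-.294),(.398,-.297)): print(xy,ext("top",*xy),ext("side",*xy))
E
```

```text
top 379.1061210632324 318.8294372558594 [18.80614281 20.5990963 ] bbox 369.5 309.875 20.0 19.0
[ 0.3969 -0.2909  0.006 ]
[ 0.3968 -0.2895  0.012 ]
side 376.7387981414795 196.0355987548828 [16.13241196 17.04626083] bbox 369.125 188.125 15.375 16.375
[ 0.401 -0.305  0.006]
[ 0.3992 -0.2956  0.012 ]
(0.398, -0.291) (array([368.8, 308.2]), array([21.1, 20.2])) (array([368.4, 188. ]), array([16. , 17.1]))
(0.398, -0.294) (array([370.3, 308.4]), array([21.2, 20.2])) (array([368.7, 187.4]), array([16. , 17.1]))
(0.398, -0.297) (array([371.7, 308.6]), array([21.2, 20.2])) (array([369.1, 186.9]), array([16., 17.]))
```

Call:
{"api": "servo_tool", "payload": {
  "targets": [
    [0,0,0,-10,-12,2,1],
    [0,0,0,-10,-45,7,1],
    [0,0,0,-5,-90,14,1],
    [0,0,0,0,-135,21,1],
    [0,0,0,5,-180,28,1],
    [0,0,0,15,-215,33,1],
    [0,0,0,25,-234,36,1],
    [0,0,0,30,-237,36,1]
  ]
}}

```text
time_s: 44.8
eef_pos: [0.3994, -0.2937, 0.0342]
eef_rot: [0.502, 0.501, 0.498, -0.5]
wrist_force: [0.1, 0.8, 0.4]
opening: 1.001
```

```bash
python3 mv.py 397.5 -292 -21 0; python3 - <<'E'
from bench import ctrl
import cv2,numpy as np
from h import *
for n in ("side","top"):
    c=ctrl.camera(n); cv2.imwrite(f"pics/{n}29.png",c["pixels"])
s=load("pics/side29.png");t=load("pics/top29.png")
cv2.imwrite("pics/c29.png",np.hstack([crop(s,377,185,38,5),crop(t,380,319,38,5)]))
E
```

```text
t 44.8 p [ 399.4 -293.7   34.2] q [-0.875  0.217  1.929  0.002  0.99  -0.876] F [0.1 0.8 0.4] open 1.0007
axes x,y,z cols
 [[ 0.005  1.    -0.001]
 [-0.003 -0.001 -1.   ]
 [-1.     0.005  0.003]]
turn [-0.001  0.003 -0.005] shift [55.2 -2.1 -1.8]
```

View pics/c29.png

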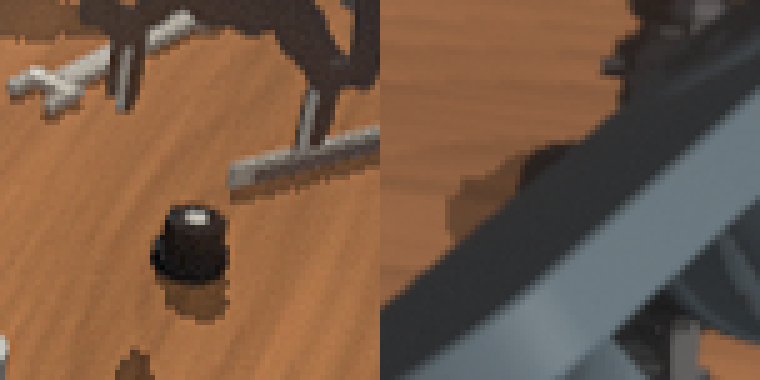

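Call:
{"api": "servo_tool", "payload": {
  "targets": [
    [0,0,0,6,-1,-1,1],
    [0,0,0,18,-2,-2,1],
    [0,0.002,-0.004,34,-2,-2,1],
    [0,0.003,-0.005,48,-2,-2,1],
    [0,0.003,-0.005,54,-2,-2,1],
    [0,0.003,-0.005,55,-2,-2,1],
    [0,0.003,-0.005,55,-2,-2,0.6],
    [0,0.003,-0.005,55,-2,-2,0.2]
  ]
}}

```text
time_s: 45.9
eef_pos: [0.3989, -0.292, -0.0205]
eef_rot: [0.5, 0.5, 0.5, -0.5]
wrist_force: [-1.0, -0.1, 0.6]
opening: 0.613
```

```bash
python3 mv.py 397.5 -292 -21 0; python3 - <<'E'
from bench import ctrl
import cv2,numpy as np
from h import *
for n in ("side",):
    c=ctrl.camera(n); cv2.imwrite(f"pics/{n}30.png",c["pixels"])
s=load("pics/side30.png")
cv2.imwrite("pics/c30.png",crop(s,377,185,35,8))
E
```

```text
t 45.9 p [ 398.9 -292.   -20.5] q [-0.873  0.321  1.942  0.     0.878 -0.873] F [-1.  -0.1  0.6] open 0.6127
axes x,y,z cols
 [[ 0.001  1.     0.   ]
 [-0.     0.    -1.   ]
 [-1.     0.001  0.   ]]
turn [ 0.     0.    -0.001] shift [ 0.5 -1.4  0. ]
```

View pics/c30.png

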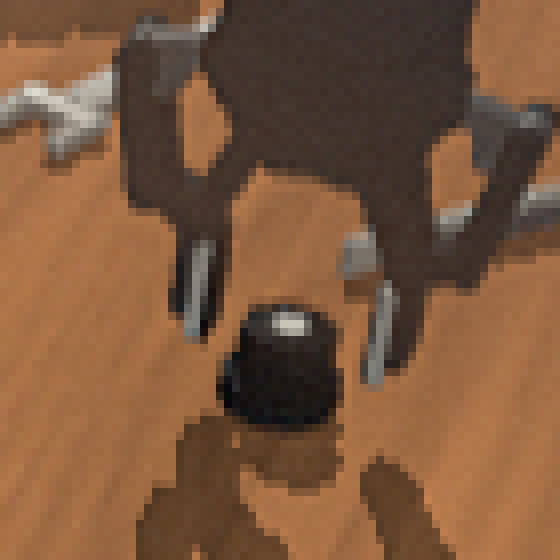

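Call:
{"api": "servo_tool", "payload": {
  "targets": [
    [0,0,0,0,0,0,0],
    [0,0,0,0,0,0,-0.2],
    [0,0,0,0,0,0,-0.35],
    [0,0,0,0,0,0,-0.5],
    [0,0,0,0,0,0,-0.6],
    [0,0,0,0,0,0,-0.7],
    [0,0,0,0,0,0,-0.7],
    [0,0,0,0,0,0,-0.7]
  ]
}}

```text
time_s: 46.95
eef_pos: [0.399, -0.2921, -0.02]
eef_rot: [0.5, 0.5, 0.5, -0.5]
wrist_force: [-1.7, 1.3, 6.8]
opening: 0.323
```

```bash
python3 mv.py 397.5 -292 0 0; python3 - <<'E'
from bench import ctrl
import cv2,numpy as np
from h import *
for n in ("side",):
    c=ctrl.camera(n); cv2.imwrite(f"pics/{n}31.png",c["pixels"])
s=load("pics/side31.png")
cv2.imwrite("pics/c31.png",crop(s,377,185,35,8))
E
```

```text
t 46.95 p [ 399.  -292.1  -20. ] q [-0.873  0.32   1.942  0.     0.879 -0.873] F [-1.7  1.3  6.8] open 0.3234
axes x,y,z cols
 [[ 0.001  1.     0.   ]
 [-0.001  0.    -1.   ]
 [-1.     0.001  0.001]]
turn [ 0.     0.001 -0.001] shift [-20.   -1.5  -0.1]
```

View pics/c31.png

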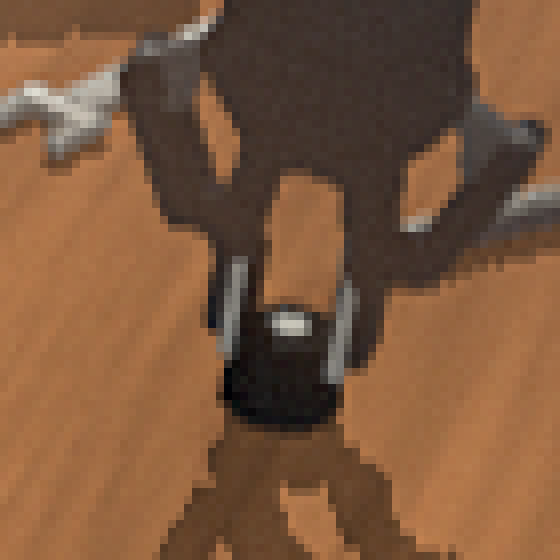

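Call:
{"api": "servo_tool", "payload": {
  "targets": [
    [0,0,0,-2,0,0,-0.7],
    [0,0,0,-6,0,0,-0.7],
    [0,0,0,-14,0,0,-0.7],
    [0,0,0,-30,0,0,-0.7],
    [0,0,0,-50,0,0,-0.7],
    [0,0,0,-75,0,0,-0.7],
    [0,0,0,-95,0,0,-0.7],
    [0,0,0,-100,0,0,-0.7]
  ]
}}

```text
time_s: 48.0
eef_pos: [0.3999, -0.2932, 0.0824]
eef_rot: [0.502, 0.5, 0.498, -0.5]
wrist_force: [-0.2, 0.4, -0.3]
opening: 0.322
```

```bash
python3 mv.py 634.3 -255.5 75 0; python3 - <<'E'
from bench import ctrl
import cv2,numpy as np
from h import *
for n in ("side","top"):
    c=ctrl.camera(n); cv2.imwrite(f"pics/{n}32.png",c["pixels"])
s=load("pics/side32.png")
cv2.imwrite("pics/c32.png",crop(s,377,165,35,8))
E
```

```text
t 48.0 p [ 399.9 -293.2   82.4] q [-0.873  0.138  1.904  0.     1.095 -0.873] F [-0.2  0.4 -0.3] open 0.3216
axes x,y,z cols
 [[ 0.003  1.     0.   ]
 [-0.004  0.    -1.   ]
 [-1.     0.003  0.004]]
turn [ 0.     0.004 -0.003] shift [  8.  234.4 -37.6]
```

View pics/c32.png

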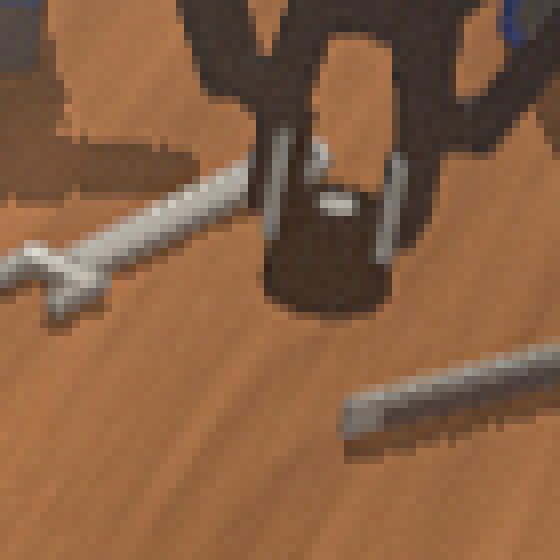

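Call:
{"api": "servo_tool", "payload": {
  "targets": [
    [0,0,0,0,15,-2,-0.7],
    [0,0.002,-0.001,0,50,-8,-0.7],
    [0,0.004,-0.003,0,95,-15,-0.7],
    [0,0.004,-0.003,0,140,-22,-0.7],
    [0,0.004,-0.003,3,182,-29,-0.7],
    [0,0.004,-0.003,6,215,-35,-0.7],
    [0,0.004,-0.003,8,231,-37,-0.7],
    [0,0.004,-0.003,8,234,-38,-0.7]
  ]
}}

```text
time_s: 49.1
eef_pos: [0.634, -0.253, 0.0714]
eef_rot: [0.499, 0.5, 0.502, -0.499]
wrist_force: [0.1, -0.2, -0.8]
opening: 0.324
```

Call:
{"api": "servo_tool", "payload": {
  "targets": [
    [0,0,0,0,0,0,-0.7],
    [0,0,0,0,0,0,-0.7],
    [0,0,0,0,0,0,-0.7],
    [0,0,0,0,0,0,-0.7],
    [0,0,0,0,0,0,-0.7],
    [0,0,0,0,0,0,-0.7],
    [0,0,0,0,0,0,-0.7],
    [0,0,0,0,0,0,-0.7]
  ]
}}

```text
time_s: 50.1
eef_pos: [0.6339, -0.253, 0.0713]
eef_rot: [0.499, 0.5, 0.502, -0.499]
wrist_force: [-0.7, -0.5, 0.5]
opening: 0.321
```

```bash
python3 mv.py 634.3 -255.5 65 0; python3 - <<'E'
from bench import ctrl
import cv2,numpy as np
from h import *
o=ctrl.get_obs(); z=o["eef_pos"][2]+.020+.030
for n in ("side",):
    c=ctrl.camera(n); cv2.imwrite(f"pics/{n}33.png",c["pixels"])
s=load("pics/side33.png")
cv2.imwrite("pics/c33.png",crop(s,290,150,35,8))
print(z,proj("side",[.6352,-.2573,z]))
E
```

```text
t 50.1 p [ 633.9 -253.    71.3] q [-5.540e-01  5.350e-01  1.400e+00  1.000e-03  1.211e+00 -5.560e-01] F [-0.7 -0.5  0.5] open 0.3212
axes x,y,z cols
 [[-0.003  1.     0.002]
 [ 0.003  0.002 -1.   ]
 [-1.    -0.003 -0.003]]
turn [ 0.002 -0.003  0.003] shift [6.3 0.4 2.6]
0.12132941409253208 [290.86154394 145.18838724]
```

View pics/c33.png

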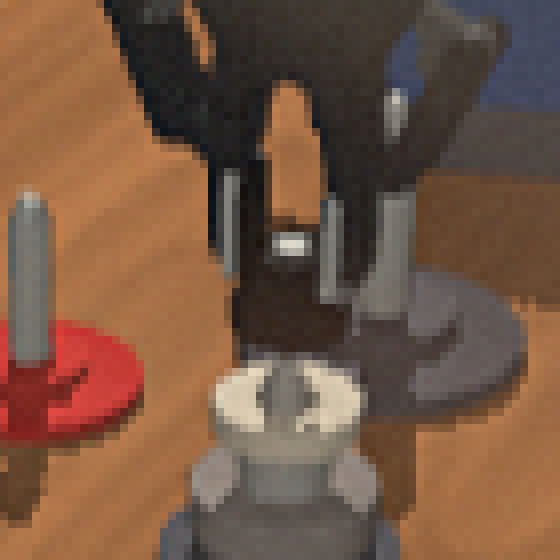

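```bash
python3 - <<'E'
from h import *
def dot(f,u,v,w,thr):
    s=load(f); u0,v0=u-w,v-w
    g=s[v0:v0+2*w,u0:u0+2*w].min(2).astype(float); g[g<thr]=0
    ys,xs=np.mgrid[0:2*w,0:2*w]; return (xs*g).sum()/g.sum()+u0,(ys*g).sum()/g.sum()+v0
d=dot("pics/side33.png",291,145,3,70); print(d,plane("side",*d,.1213))
d0=dot("pics/side0.png",378,190,3,70); print(d0,plane("side",*d0,.03))
d1=dot("pics/side32.png",384,155,4,80); print(d1,plane("side",*d1,.0824+.05))
dt=dot("pics/side0.png",290,160,3,150); print("tip",dt,plane("side",*dt,.078))
dt=dot("pics/top0.png",382,319,5,90); print(dt,plane("top",*dt,.03))
E
```

```text
(np.float64(290.97342995169083), np.float64(145.05072463768116)) [ 0.63529721 -0.25820787  0.1213    ]
(np.float64(377.8325526932084), np.float64(190.057962529274)) [ 0.39929976 -0.29684623  0.03      ]
(np.float64(383.10152784622966), np.float64(154.13553474618038)) [ 0.40268741 -0.30192585  0.1324    ]
tip (np.float64(290.47747747747746), np.float64(160.0)) [ 0.63441336 -0.25653536  0.078     ]
(np.float64(381.8141140373306), np.float64(318.8864740475582)) [ 0.39711398 -0.2908318   0.03      ]
```

Call:
{"api": "servo_tool", "payload": {
  "targets": [
    [0.001,-0.001,0.001,3,0,0,-0.7],
    [0.002,-0.003,0.003,6,0,0,-0.7],
    [0.002,-0.003,0.003,9,0,0,-0.7],
    [0.002,-0.003,0.003,12,0,0,-0.7],
    [0.002,-0.003,0.003,15,0,0,-0.7],
    [0.002,-0.003,0.003,18,0,0,-0.7],
    [0.002,-0.003,0.003,18,0,0,-0.7],
    [0.002,-0.003,0.003,18,0,0,-0.7]
  ]
}}

```text
time_s: 51.15
eef_pos: [0.634, -0.253, 0.0534]
eef_rot: [0.5, 0.5, 0.5, -0.5]
wrist_force: [-0.7, 0.2, -0.6]
opening: 0.319
```

```bash
python3 mv.py 634.3 -255.5 44 0; python3 - <<'E'
from bench import ctrl
import cv2,numpy as np
from h import *
for n in ("side",):
    c=ctrl.camera(n); cv2.imwrite(f"pics/{n}34.png",c["pixels"])
s=load("pics/side34.png")
cv2.imwrite("pics/c34.png",crop(s,290,155,30,10))
E
```

```text
t 51.15 p [ 634.  -253.    53.4] q [-0.553  0.554  1.412  0.     1.175 -0.553] F [-0.7  0.2 -0.6] open 0.3191
axes x,y,z cols
 [[ 0.  1. -0.]
 [ 0. -0. -1.]
 [-1.  0. -0.]]
turn [-0. -0. -0.] shift [9.4 0.3 2.5]
```

View pics/c34.png

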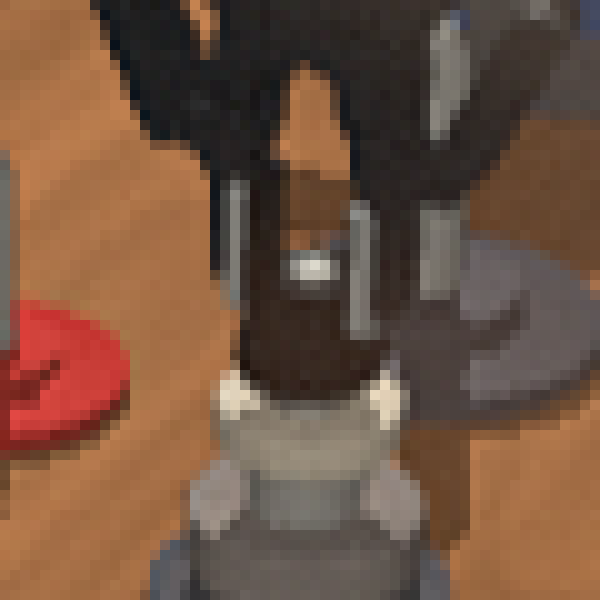

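```bash
python3 - <<'E'
from h import *
s=load("pics/side34.png")
g=s[155:175,308-20:308-14].max(2); print(s[158:172,288:295].max(2).mean(1).round(0), list(range(158,172)))
a=np.linspace(0,6.28,200)
for y in (-.253,-.255,-.257,-.259):
    P=np.array([proj("side",[.6352+.02*np.cos(t),y+.02*np.sin(t),.0734]) for t in a]); print(y,P[:,1].max(),P[:,0].min(),P[:,0].max())
E
```

```text
[ 56.  56.  55.  55.  55.  51.  55.  92. 127. 135. 137. 146. 150. 150.] [158, 159, 160, 161, 162, 163, 164, 165, 166, 167, 168, 169, 170, 171]
-0.253 165.7277377440519 282.10984293791614 297.0845996611205
-0.255 165.39594912080128 282.4355166531065 297.3914074463116
-0.257 165.0650077680016 282.7603701677043 297.6974425075071
-0.259 164.73491044434917 283.084406576293 298.0027077603015
```

Call:
{"api": "servo_tool", "payload": {
  "targets": [
    [0,0,0,1.5,0.2,0,-0.7],
    [0,0,0,3,0.2,0,-0.7],
    [0,0,0,4.5,0.2,0,-0.7],
    [0,0,0,6,0.2,0,-0.7],
    [0,0,0,7,0.2,0,-0.7],
    [0,0,0,7.5,0.2,0,-0.7],
    [0,0,0,7.5,0.2,0,-0.7],
    [0,0,0,7.5,0.2,0,-0.7]
  ]
}}

```text
time_s: 52.2
eef_pos: [0.6343, -0.253, 0.046]
eef_rot: [0.5, 0.5, 0.5, -0.5]
wrist_force: [0.2, 0.3, -0.6]
opening: 0.325
```

Call:
{"api": "servo_tool", "payload": {
  "targets": [
    [0,0,0,0.4,0,0,-0.7],
    [0,0,0,0.8,0,0,-0.7],
    [0,0,0,1.2,0,0,-0.7],
    [0,0,0,1.6,0,0,-0.7],
    [0,0,0,2,0,0,-0.7],
    [0,0,0,2,0,0,-0.7],
    [0,0,0,2,0,0,-0.7],
    [0,0,0,2,0,0,-0.7]
  ]
}}

```text
time_s: 53.2
eef_pos: [0.6343, -0.2531, 0.0441]
eef_rot: [0.5, 0.5, 0.5, -0.5]
wrist_force: [-0.7, 0.5, 0.9]
opening: 0.322
```

Call:
{"api": "servo_tool", "payload": {
  "targets": [
    [0,0,0,0.2,0,0,-0.7],
    [0,0,0,0.4,0,0,-0.7],
    [0,0,0,0.6,0,0,-0.7],
    [0,0,0,0.8,0,0,-0.7],
    [0,0,0,0.8,0,0,-0.7],
    [0,0,0,0.8,0,0,-0.7],
    [0,0,0,0.8,0,0,-0.7],
    [0,0,0,0.8,0,0,-0.7]
  ]
}}

```text
time_s: 54.2
eef_pos: [0.6344, -0.2532, 0.0441]
eef_rot: [0.5, 0.5, 0.5, -0.5]
wrist_force: [-1.6, 1.0, 6.1]
opening: 0.319
```

Seated at the expected height. Release and retreat.

Call:
{"api": "servo_tool", "payload": {
  "targets": [
    [0,0,0,0,0,0,-0.3],
    [0,0,0,0,0,0,-0.2],
    [0,0,0,0,0,0,0],
    [0,0,0,0,0,0,0.3],
    [0,0,0,0,0,0,0.6],
    [0,0,0,-4,0,0,0.9],
    [0,0,0,-15,0,0,1],
    [0,0,0,-35,0,0,1]
  ]
}}

```text
time_s: 55.2
eef_pos: [0.6341, -0.2529, 0.0797]
eef_rot: [0.5, 0.5, 0.5, -0.5]
wrist_force: [-0.1, -0.2, -0.1]
opening: 1.001
```

Call:
{"api": "servo_tool", "payload": {
  "targets": [
    [0,0,0,-20,0,0,1],
    [0,0,0,-50,-5,0,1],
    [0,0,0,-60,-30,0,1],
    [0,0,0,-60,-70,0,1],
    [0,0,0,-60,-110,0,1],
    [0,0,0,-60,-150,0,1],
    [0,0,0,-60,-180,0,1],
    [0,0,0,-60,-190,0,1]
  ]
}}

```text
time_s: 56.2
eef_pos: [0.4434, -0.2533, 0.1413]
eef_rot: [0.5, 0.5, 0.499, -0.5]
wrist_force: [0.1, -0.8, -0.4]
opening: 0.999
```

```bash
python3 mv.py; python3 - <<'E'
from bench import ctrl
import cv2,numpy as np
from h import *
for n in ("side","top"):
    c=ctrl.camera(n); cv2.imwrite(f"pics/{n}35.png",c["pixels"])
s=load("pics/side35.png");t=load("pics/top35.png")
cv2.imwrite("pics/c35.png",np.hstack([crop(s,290,165,32,6),crop(t,370,200,32,6)]))
E
```

```text
t 56.2 p [ 443.4 -253.3  141.3] q [-0.752  0.092  1.821  0.     1.228 -0.751] F [ 0.1 -0.8 -0.4] open 0.9988
axes x,y,z cols
 [[ 0.001  1.    -0.001]
 [-0.001 -0.001 -1.   ]
 [-1.     0.001  0.001]]
```

View pics/c35.png

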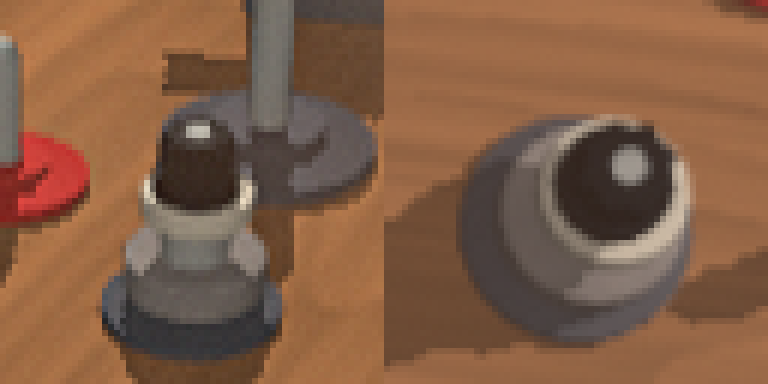

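View pics/side35.png

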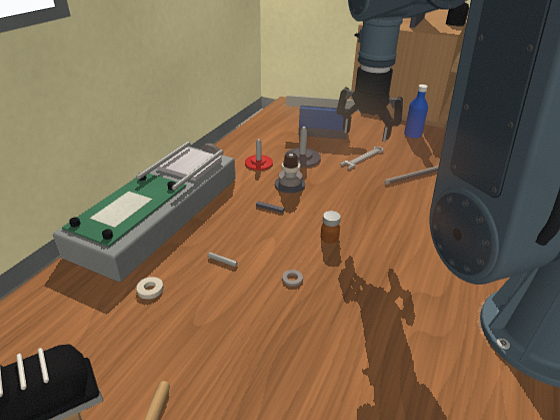

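```bash
python3 - <<'E'
from h import *
for f in ("pics/side0.png","pics/side35.png"):
    s=load(f)
    for nm,p,w,lo,sm,z in (("worn",(292,278),14,95,85,.008),("lid",(331,217),13,150,80,.065)):
        o,h,m=face(s,*p,w,lo,255,sm); print(f,nm,np.round(o,1))
from bench import ctrl
ctrl.hand_in(); print("handed in",ctrl.get_obs()["time_s"])
E
```

```text
pics/side0.png worn [292.1 277.1  16.5  20.6]
pics/side0.png lid [331.4 215.4  10.5  17.2]
pics/side35.png worn [292.1 277.5  17.1  21. ]
pics/side35.png lid [331.4 215.4  10.6  17.3]
the job is handed in; nothing more can be done
the job is handed in; nothing more can be done
```

The wheel set is stacked on the small grey arbor in the order asked: coarse wheel, spacer, fine wheel (the one nearest the base), then the knob, skirt down. I handed the job in at about 56 s.

**Seating:** I lowered each part until it touched, about 5 to 7 N, at heights matching undersides of 14, 32, 52 and 64 mm. In the last side and top pictures the stack looks flat and concentric. The gripper is open and well clear of it.

**Left in place:** The worn wheel and the oil jar show the same image positions as at the start, to within 0.4 px.

**What went wrong or disagreed:**
- **Fine wheel grasp:** My first grasp was too high and slipped off. The wheel slid about 11 mm flat on the table. I measured it again and gripped it lower.
- **Tool height:** In the pictures the fingertips sat roughly 30 to 36 mm higher than the reported TCP height implies. I set the grasp heights from the pictures instead.
- **Cameras:** The two cameras disagreed by 2 to 4 mm, and by 6 mm for the knob. I aligned the parts over the post in the side view.

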